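# Fetch the wax tin from among the carved figures

### The arm

A 7-joint arm with a two-finger parallel gripper is mounted at the origin on the work surface. World frame = base frame: x ahead of the robot, y to its left, z up, the work surface at z = 0. Lengths are in m, angles in rad, forces in N, time in s.
With the tool pointing down it reaches from about 0.4 to 0.925 m from the base axis. Payload 5.6 kg.
Tool frame: the origin (TCP) lies midway between the tips of the shut fingers; the grasp point (between the pads) lies 19 mm behind it; z points along the fingers, y is the line along which they close (so a half turn about z gives the same grasp; the last joint's range is limited). The gripper opens to 85 mm and grips with 20 to 120 N. Pads are 22 mm wide; open, the fingers measure 114 mm over their backs; the gripper's body (76 mm by 85 mm) begins 54 mm behind the grasp point. The pads swing forward as they close: fully open they stand 13 mm farther back than shut.
Start: joints at [1.219, 0.468, -0.012, 1.603, 0.006, 1.071, -0.056], TCP at [0.198, -0.619, 0.231] pointing down, gripper open.
Joint ranges: [-2.53, 2.53], [-0.31, 2.02], [-1.57, 1.55], [0.28, 2.44], [-1.29, 4.43], [0.15, 1.84], [-2.92, 2.92]. Speed limits (rad/s): [2.57, 2.57, 3.14, 3.14, 3.14, 3.14, 3.14].

### API

Orientations are given as a rotation vector (axis times angle).
In Python, from bench import r gives the robot as it stands.
- The arm moves only by the tool drive_tool, never from a script. Its argument "motion" is a list of rows, each an object of numbers: "rx", "ry", "rz": the turn, a rotation vector about the world's x, y, z in units of 6 degrees (1.0 is 6 degrees); "tx", "ty", "tz": the shift along the world's x, y, z in units of 30 mm (1.0 is 30 mm); "gripper": the finger opening in mm, from 0 to 85.4. A call has 1 to 20 rows; each row shifts and turns the commanded pose from where the row before left it; what a row does not reach is not made up. A row lasts 1/10 s, in which the tool goes at most 50 mm and 8.59 degrees, less where a joint would pass 70% of its speed; a pose out of reach is approached as far as the arm can. A call is refused whole if a number of a shift passes 1 or a number of a turn 1, either way. A call with a gripper value outside its range is refused whole. The fingers move at their own pace and stop on an object; the grip force is fixed at half the most. Time passes only in rows, so rows that do not move let the fingers close. It gives the time, the measured TCP pose, the force, the opening and the grip force at its end, in the units of the state.
- r.sense(): the state, without advancing time (a new reading comes with each control period).
- r.get_image(name): name is "scene" or "top"; returns a dict with "frame" (480x640x3 uint8, blue, green, red), "fx", "fy", "cx", "cy" (pixels), "world_to_cam" (4x4, takes a point from world to camera coordinates). Camera axes: x right, y up, looking along -z (the intrinsics and any distortion apply to the point x, -y, -z); pixel columns grow to the right and rows downward; lengths in m; the calibration is good to about 2 mm. A picture is of the moment at which its call begins. There is no depth.
- r.finish_job(): hands the job in; it is judged then, once.
Trained networks look in the newest picture that a camera, given by its name, has taken for a name from the list of things; names that differ only in an ending like _2 or _b are one class to them, and where a whole thing is asked for, a point or a joint stands for the part that bears it (a point fixed in the world has none). Each returns a list of dicts, best first, with "score" (0 to 1); they miss things now and then, are a little off and sometimes report something else, mostly with a low value. They report only what shows in the picture. A call takes as long as a camera call. They do not tell look-alikes from the thing itself.
- r.regions_of(camera, label): "pixels" (480x640 bool, what is visible of it) and "box" ([left, top, width, height] in pixels, round what is visible of it).
The state is a dict: "time": time; "qpos": joint angles; "qd": joint speeds; "joint_efforts": joint torques, N m; "tcp_pos": TCP position; "tcp_rot": TCP orientation; "ft_force": force on the tool from outside, world axes, zero at the start; "ft_torque": the same for the moment, N m; "width": opening from 0.0 (shut) to 1.0 (fully open); "grip_force": force on a finger pad.
Only numpy, scipy, OpenCV 4.12 (cv2) and the standard library are available. Lean on these libraries where they do the work, as an engineer would, in place of code of your own. Each camera call takes 0.05 s, during which the arm holds its last target. There are 200 camera calls.

### The job

The wax tin is hemmed in by three finished figures. First move all three figures off to stand upright on the black rubber mat, leaving the tin where it is; then, while they wait there, set the tin centred on the cork coaster; finally stand each figure back on the middle of the pad of its own colour. Do not knock any of them over.

Things in the scene. Friction and masses are not known exactly. Their poses are not given: they have to be found in the camera images.
- figure_red: Loose carved figure, a red parrot (green crest, dark beak) with red head, belly and foot and a pale bare-wood neck; 132 mm tall, round and upright. Foot disc 48 mm diameter, belly 45 mm wide, then a straight round 36 mm neck from 66 to 108 mm above the underside (grip here, about 95 mm up), round 36 mm head above. 0.14 kg. Origin: centre of the underside, z up.
- figure_blue: Loose carved figure, a blue owl (big round white eyes) with blue head, belly and foot and a pale bare-wood neck; 132 mm tall, round and upright. Foot disc 48 mm diameter, belly 45 mm wide, then a straight round 36 mm neck from 66 to 108 mm above the underside (grip here, about 95 mm up), round 36 mm head above. 0.14 kg. Origin: centre of the underside, z up.
- figure_yellow: Loose carved figure, a yellow cat (pointed ears, white chest) with yellow head, belly and foot and a pale bare-wood neck; 132 mm tall, round and upright. Foot disc 48 mm diameter, belly 45 mm wide, then a straight round 36 mm neck from 66 to 108 mm above the underside (grip here, about 95 mm up), round 36 mm head above. 0.14 kg. Origin: centre of the underside, z up.
- pad_red: Fixed red disc, 60 mm diameter, 4 mm thick, on the round wooden board: the home of the red figure. Origin: centre of its underside, which is 15 mm above the table; a figure stands 4 mm above it.
- pad_blue: Fixed blue disc, 60 mm diameter, 4 mm thick, on the round wooden board: the home of the blue figure. Origin: centre of its underside, which is 15 mm above the table; a figure stands 4 mm above it.
- pad_yellow: Fixed yellow disc, 60 mm diameter, 4 mm thick, on the round wooden board: the home of the yellow figure. Origin: centre of its underside, which is 15 mm above the table; a figure stands 4 mm above it.
- tin: Loose round flat wax tin, steel with brass lid and a green dot on top, 50 mm diameter, 40 mm tall, 0.15 kg. At the start it stands directly on the fixed round wooden board (200 mm diameter, 15 mm thick), closely hemmed in by the three figures, whose pads lie 60 mm from it, centre to centre. Origin: centre of the underside.
- mat: Fixed black rubber mat flat on the table on one side (left or right), 280 mm long (its x axis) by 140 mm wide (its y axis), 4 mm thick: the side area. Room for three figures in a row along its length, about 85 mm apart. Origin: centre of the underside, on the table.
- coaster: Fixed round cork coaster flat on the table on the other side, 72 mm diameter, 5 mm thick. Origin: centre of the underside, on the table.
Mind the look-alikes: they are no part of the job. Of the things shaped like the figure_blue, the blue one is meant.

How it is judged:
By the outcome, as a careful person would: the job done as asked, in the order asked, and still so for the second after the job is handed in, with the robot touching nothing.
It also fails if it takes over 141 s, if anything falls off the work surface, if the arm or the gripper's body presses on something with over 40 N, if the wrist force passes 120 N, or if a joint passes its speed limit or range.

## Working session

There is one attempt and no reset: what is moved stays moved. The work goes in short steps, Python scripts to look and compute and a tool call to move; the robot and the scene stay as the last step left them, time stands still between calls to the robot, and variables do not carry over. Pictures are saved under pics/ and viewed, at most 14 in all, crops included, and the job is handed in when it is done.

Besides the shell and the picture viewer there is one more tool, called after "Call:" as a command line: name --argument value ..., lists and objects as JSON in quotes. drive_tool: Moves the arm, as the interface text tells. Its arguments: {"type":"object","properties":{"motion":{"type":"array"}},"required":["motion"]}

```bash
mkdir -p pics; ls; python3 - <<'E'
from bench import r
import cv2,numpy as np
s=r.sense();print({k:np.round(s[k],3) for k in('time','tcp_pos','tcp_rot','width','ft_force')})
for n in('scene','top'):
    d=r.get_image(n);cv2.imwrite(f'pics/{n}0.png',d['frame']);print(n,d['fx'],d['cx'],d['cy'],np.round(d['world_to_cam'],3).tolist(),[k for k in d])
    for l in('figure_red','figure_blue','figure_yellow','tin','mat','coaster','pad_red','pad_blue','pad_yellow'):
        print(l,[(round(o['score'],2),o['box']) for o in r.regions_of(n,l)])
E
```

```text
pics
{'time': np.float64(0.0), 'tcp_pos': array([ 0.197, -0.619,  0.23 ]), 'tcp_rot': array([-3.102e+00, -4.830e-01,  1.000e-03]), 'width': np.float64(1.001), 'ft_force': array([ 0.336, -0.335, -0.29 ])}
scene 489.6602205092173 324.80762222880014 239.7962803159364 [[0.579, 0.815, -0.01, -0.268], [-0.61, 0.442, 0.658, 0.263], [0.541, -0.374, 0.753, -1.15], [0.0, 0.0, 0.0, 1.0]] ['frame', 'fx', 'fy', 'cx', 'cy', 'world_to_cam']
figure_red [(0.86, [368.3, 206.4, 36.6, 68.6])]
figure_blue [(0.91, [382.7, 159.6, 26.9, 60.7]), (0.91, [173.0, 191.0, 41.3, 62.5]), (0.83, [419.8, 186.9, 34.1, 62.6]), (0.75, [315.5, 196.5, 31.0, 51.1]), (0.62, [341.8, 125.4, 20.9, 61.2])]
figure_yellow [(0.6, [314.2, 234.8, 32.9, 69.1])]
tin [(0.76, [341.1, 248.3, 24.9, 38.6])]
mat [(0.61, [146.4, 286.2, 171.4, 187.4])]
coaster [(0.5, [447.7, 184.8, 17.2, 27.3])]
pad_red [(0.43, [364.8, 253.4, 30.2, 22.0])]
pad_blue [(0.23, [148.0, 283.8, 166.4, 190.7])]
pad_yellow [(0.84, [310.8, 287.5, 34.0, 21.3])]
top 497.8399255833016 328.49138774704767 238.04087165356717 [[0.012, -1.0, 0.0, -0.029], [0.996, 0.012, 0.089, -0.471], [-0.089, -0.001, 0.996, -0.778], [0.0, 0.0, 0.0, 1.0]] ['frame', 'fx', 'fy', 'cx', 'cy', 'world_to_cam']
figure_red [(0.63, [258.1, 156.1, 39.1, 41.2])]
figure_blue [(0.89, [296.0, 209.6, 34.8, 35.5]), (0.88, [183.1, 225.4, 46.4, 32.5]), (0.85, [183.0, 311.8, 46.0, 38.5]), (0.68, [409.8, 327.1, 46.2, 41.3]), (0.64, [174.9, 157.8, 48.7, 41.3])]
figure_yellow [(0.82, [338.6, 162.0, 27.7, 39.6]), (0.32, [429.4, 103.3, 87.2, 166.8])]
tin [(0.66, [302.9, 178.5, 29.1, 34.4])]
mat [(0.66, [428.9, 105.1, 87.7, 163.9])]
coaster [(0.67, [124.7, 203.4, 43.3, 41.7])]
pad_red [(0.51, [263.2, 186.9, 36.2, 17.9])]
pad_blue [(0.47, [338.0, 160.7, 27.5, 41.3])]
pad_yellow [(0.8, [334.7, 177.3, 37.0, 30.0]), (0.74, [337.2, 161.7, 31.8, 38.3]), (0.31, [296.6, 219.2, 38.2, 33.6])]
```

View pics/scene0.png

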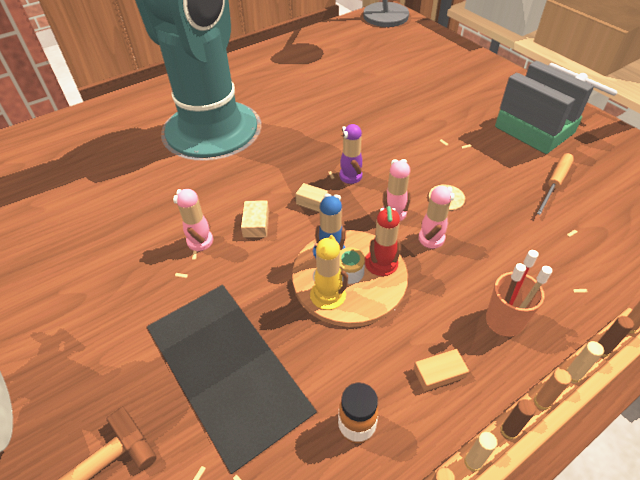

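View pics/top0.png

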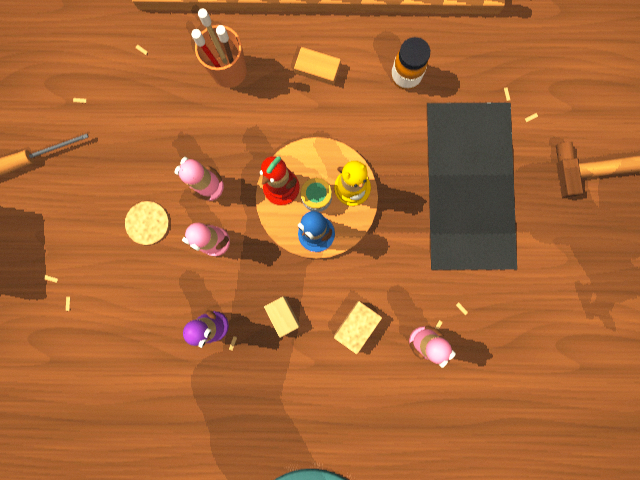

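The scene view shows the board with red (387,240), blue (330,225) and yellow (328,270) around the tin (350,262). The mat is at lower left (230,375) and the coaster at (447,197). In the top view the mat is at (472,187), i.e. world −y. The coaster is at (147,223), with two pink look-alikes near it at (200,180) and (205,240). The pink and purple figures are decoys. Next I fit silhouettes from both views.

```bash
cat > h.py <<'E'
from bench import r
import cv2,numpy as np
from scipy.optimize import minimize
V=('scene','top')
def snap(n,save=None):
    d=r.get_image(n)
    if save: cv2.imwrite(f'pics/{n}{save}.png',d['frame'])
    return d
def proj(d,P):
    W=np.array(d['world_to_cam']);c=np.atleast_2d(P)@W[:3,:3].T+W[:3,3]
    return np.c_[d['cx']-d['fx']*c[:,0]/c[:,2],d['cy']+d['fy']*c[:,1]/c[:,2]]
def plane(d,uv,z):
    W=np.array(d['world_to_cam']);R=W[:3,:3];o=-R.T@W[:3,3]
    uv=np.atleast_2d(uv);q=np.c_[(uv[:,0]-d['cx'])/d['fx'],-(uv[:,1]-d['cy'])/d['fy'],-np.ones(len(uv))]@R
    return o+q*((z-o[2])/q[:,2])[:,None]
A=np.linspace(0,2*np.pi,40)
FIG=[(0,8,24),(8,60,22.5),(60,114,18),(108,132,15)]
TIN=[(0,40,25)]
def draw(d,p,prof):
    m=np.zeros((480*4,640*4),np.uint8)
    for a,b,q in prof:
        pts=np.concatenate([[[p[0]+q/1e3*np.cos(t),p[1]+q/1e3*np.sin(t),p[2]+h/1e3] for t in A] for h in (a,b)])
        cv2.fillConvexPoly(m,cv2.convexHull((proj(d,pts)*4+2).astype(np.int32)),1)
    return cv2.resize(m*255,(640,480),interpolation=cv2.INTER_AREA)/255.
def fit(D,M,p0,prof,freez=False):
    """silhouette fit; M: masks per view"""
    def f(x):
        p=[x[0],x[1],x[2] if freez else p0[2]];c=0
        for d,m in zip(D,M):
            s=draw(d,p,prof);c+=1-np.minimum(s,m).sum()/np.maximum(s,m).sum()
        return c
    n=3 if freez else 2
    S=np.vstack([np.zeros(n),np.eye(n)*.012])+np.array(p0)[:n]
    o=minimize(f,p0[:n],method='Nelder-Mead',options=dict(initial_simplex=S,xatol=2e-4,fatol=1e-4))
    return o.x,o.fun/len(D)
def tri(D,uvs):
    """nearest point to rays"""
    a=0;b=0
    for d,u in zip(D,uvs):
        P,Q=plane(d,u,0)[0],plane(d,u,.3)[0];v=(Q-P)/np.linalg.norm(Q-P);K=np.eye(3)-np.outer(v,v);a=a+K;b=b+K@P
    return np.linalg.solve(a,b)
def cen(m):
    y,x=np.nonzero(m);return np.array([x.mean(),y.mean()])
E
python3 - <<'E'
from h import *
D=[snap(n) for n in V]
hsv=[cv2.cvtColor(d['frame'],cv2.COLOR_BGR2HSV) for d in D]
def pick(n,l,near):
    o=[q for q in r.regions_of(n,l)]
    return min(o,key=lambda q:np.hypot(*(cen(q['pixels'])-near))) if o else None
N={'figure_red':((386,240),(278,178)),'figure_blue':((330,220),(315,228)),'figure_yellow':((328,268),(353,182)),'tin':((350,262),(316,193)),'coaster':((447,197),(147,223)),'mat':((230,375),(472,187))}
for l,nr in N.items():
    M=[pick(n,l,c)['pixels'] for n,c in zip(V,nr)]
    if l in('coaster','mat'):
        z=.005 if l=='coaster' else .004
        print(l,'tri',tri(D,[cen(m) for m in M]).round(4),[plane(d,cen(m),z)[0].round(4) for d,m in zip(D,M)])
        if l=='mat':
            for d,m in zip(D,M):
                y,x=np.nonzero(m);b=cv2.minAreaRect(np.c_[x,y].astype(np.float32))
                q=cv2.approxPolyDP(max(cv2.findContours(m.astype(np.uint8),0,2)[0],key=cv2.contourArea),8,True)[:,0]
                print(plane(d,q,.004).round(3).tolist())
        continue
    prof=TIN if l=='tin' else FIG; z=.015 if l=='tin' else .019
    p0=list(plane(D[1],cen(M[1]),z+(.03 if l=='tin' else .08))[0][:2])+[z]
    print(l,p0[:2],'both',fit(D,M,p0,prof),'free z',fit(D,M,p0,prof,True),'top only',fit(D[1:],M[1:],p0,prof))
# board: wooden disc fit in top
E
```

```text
figure_red [np.float64(0.5528438714762705), np.float64(0.052437212675994924)] both (array([0.55786686, 0.05539781]), np.float64(0.13640152883103823)) free z (array([0.55829863, 0.05535348, 0.01348379]), np.float64(0.13095396830774192)) top only (array([0.55816911, 0.05525525]), np.float64(0.14086783240487422))
figure_blue [np.float64(0.47696525775772036), np.float64(-0.0032189118099853614)] both (array([ 0.48118483, -0.00138126]), np.float64(0.22386300595018999)) free z (array([ 0.4814196 , -0.00161208,  0.01655712]), np.float64(0.22189891067431988)) top only (array([ 0.48079134, -0.002094  ]), np.float64(0.06609711643445304))
figure_yellow [np.float64(0.5473068631504908), np.float64(-0.05761993063107733)] both (array([ 0.5537252 , -0.05854783]), np.float64(0.1185872676269551)) free z (array([ 0.5541717 , -0.05866737,  0.01598956]), np.float64(0.11642008076845894)) top only (array([ 0.55284241, -0.05903496]), np.float64(0.06850999879489905))
tin [np.float64(0.5374017079106581), np.float64(-0.0028835316871039067)] both (array([ 0.53795408, -0.00225688]), np.float64(0.21581705872562645)) free z (array([ 0.53786327, -0.00195974,  0.0153614 ]), np.float64(0.21646219871663003)) top only (array([ 0.53771105, -0.00238813]), np.float64(0.08558355132542017))
coaster tri [ 0.5002  0.2864 -0.0018] [array([0.5078, 0.291 , 0.005 ]), array([0.4935, 0.2751, 0.005 ])]
mat tri [ 0.5681 -0.2611 -0.0195] [array([ 0.5826, -0.2597,  0.004 ]), array([ 0.5615, -0.2583,  0.004 ])]
[[0.422, -0.195, 0.004], [0.431, -0.329, 0.004], [0.705, -0.32, 0.004], [0.699, -0.184, 0.004]]
[[0.703, -0.19, 0.004], [0.426, -0.193, 0.004], [0.426, -0.328, 0.004], [0.701, -0.327, 0.004]]
```

Call:
drive_tool --motion '[{"tx":0.6,"ty":0.93,"tz":0.1,"rz":-0.15,"gripper":65},{"tx":0.6,"ty":0.93,"tz":0.1,"rz":-0.15},{"tx":0.6,"ty":0.93,"tz":0.1,"rz":-0.15},{"tx":0.6,"ty":0.93,"tz":0.1,"rz":-0.15},{"tx":0.6,"ty":0.93,"tz":0.1,"rz":-0.15},{"tx":0.6,"ty":0.93,"rz":-0.15},{"tx":0.6,"ty":0.93,"rz":-0.15},{"tx":0.6,"ty":0.93,"rz":-0.15},{"tx":0.6,"ty":0.93,"rz":-0.15},{"tx":0.6,"ty":0.93,"rz":-0.15},{"tx":0.6,"ty":0.93,"rz":-0.15},{"tx":0.6,"ty":0.93,"rz":-0.15},{"tx":0.6,"ty":0.93,"rz":-0.15},{"tx":0.6,"ty":0.93,"rz":-0.15},{"tx":0.6,"ty":0.93,"rz":-0.15},{"tx":0.6,"ty":0.93,"rz":-0.15},{"tx":0.6,"ty":0.93,"rz":-0.15},{"tx":0.6,"ty":0.93,"rz":-0.15},{"tx":0.6,"ty":0.93,"rz":-0.15},{"tx":0.5,"ty":0.93,"rz":-0.1}]'

```text
$.motion[0]: bad value
```

Call:
drive_tool --motion '[{"tx":0.6,"ty":0.93,"tz":0.1,"rx":0,"ry":0,"rz":-0.15,"gripper":65}]'

```text
time: 1.8
tcp_pos: [0.2117, -0.594, 0.2336]
tcp_rot: [3.108, 0.448, -0.004]
ft_force: [0.6, 0.1, 0.2]
width: 0.857
grip_force: 0.0
```

Call:
drive_tool --motion '[{"tx":0.6,"ty":0.93,"tz":0.1,"rx":0,"ry":0,"rz":-0.15,"gripper":65},{"tx":0.6,"ty":0.93,"tz":0.1,"rx":0,"ry":0,"rz":-0.15,"gripper":65},{"tx":0.6,"ty":0.93,"tz":0.1,"rx":0,"ry":0,"rz":-0.15,"gripper":65},{"tx":0.6,"ty":0.93,"tz":0.1,"rx":0,"ry":0,"rz":-0.15,"gripper":65},{"tx":0.6,"ty":0.93,"tz":0,"rx":0,"ry":0,"rz":-0.15,"gripper":65},{"tx":0.6,"ty":0.93,"tz":0,"rx":0,"ry":0,"rz":-0.15,"gripper":65},{"tx":0.6,"ty":0.93,"tz":0,"rx":0,"ry":0,"rz":-0.15,"gripper":65},{"tx":0.6,"ty":0.93,"tz":0,"rx":0,"ry":0,"rz":-0.15,"gripper":65},{"tx":0.6,"ty":0.93,"tz":0,"rx":0,"ry":0,"rz":-0.15,"gripper":65},{"tx":0.6,"ty":0.93,"tz":0,"rx":0,"ry":0,"rz":-0.15,"gripper":65},{"tx":0.6,"ty":0.93,"tz":0,"rx":0,"ry":0,"rz":-0.15,"gripper":65},{"tx":0.6,"ty":0.93,"tz":0,"rx":0,"ry":0,"rz":-0.15,"gripper":65},{"tx":0.6,"ty":0.93,"tz":0,"rx":0,"ry":0,"rz":-0.15,"gripper":65},{"tx":0.6,"ty":0.93,"tz":0,"rx":0,"ry":0,"rz":-0.15,"gripper":65},{"tx":0.6,"ty":0.93,"tz":0,"rx":0,"ry":0,"rz":-0.15,"gripper":65},{"tx":0.6,"ty":0.93,"tz":0,"rx":0,"ry":0,"rz":-0.15,"gripper":65},{"tx":0.6,"ty":0.93,"tz":0,"rx":0,"ry":0,"rz":-0.15,"gripper":65},{"tx":0.6,"ty":0.93,"tz":0,"rx":0,"ry":0,"rz":-0.15,"gripper":65},{"tx":0.45,"ty":0.93,"tz":0,"rx":0,"ry":0,"rz":-0.1,"gripper":65},{"tx":0,"ty":0,"tz":0,"rx":0,"ry":0,"rz":0,"gripper":65}]'

```text
time: 3.8
tcp_pos: [0.5545, -0.056, 0.2465]
tcp_rot: [-3.139, -0.011, -0.002]
ft_force: [0.8, 0.1, 1.4]
width: 0.757
grip_force: 0.0
```

Call:
drive_tool --motion '[{"tx":0,"ty":-0.1,"tz":-0.9,"rx":0,"ry":0,"rz":0,"gripper":65},{"tx":0,"ty":0,"tz":-0.9,"rx":0,"ry":0,"rz":0,"gripper":65},{"tx":0,"ty":0,"tz":-0.9,"rx":0,"ry":0,"rz":0,"gripper":65},{"tx":0,"ty":0,"tz":-0.9,"rx":0,"ry":0,"rz":0,"gripper":65},{"tx":0,"ty":0,"tz":-0.9,"rx":0,"ry":0,"rz":0,"gripper":65},{"tx":0,"ty":0,"tz":-0.65,"rx":0,"ry":0,"rz":0,"gripper":65},{"tx":0,"ty":0,"tz":0,"rx":0,"ry":0,"rz":0,"gripper":65},{"tx":0,"ty":0,"tz":0,"rx":0,"ry":0,"rz":0,"gripper":20},{"tx":0,"ty":0,"tz":0,"rx":0,"ry":0,"rz":0,"gripper":20},{"tx":0,"ty":0,"tz":0,"rx":0,"ry":0,"rz":0,"gripper":20},{"tx":0,"ty":0,"tz":0,"rx":0,"ry":0,"rz":0,"gripper":20},{"tx":0,"ty":0,"tz":0,"rx":0,"ry":0,"rz":0,"gripper":20},{"tx":0,"ty":0,"tz":0,"rx":0,"ry":0,"rz":0,"gripper":20}]'

```text
time: 5.1
tcp_pos: [0.5541, -0.0641, 0.0933]
tcp_rot: [3.141, 0.0, 0.004]
ft_force: [-0.3, 0.3, 7.4]
width: 0.408
grip_force: 60.1
```

Call:
drive_tool --motion '[{"tx":0,"ty":0,"tz":0.4,"rx":0,"ry":0,"rz":0,"gripper":20},{"tx":0,"ty":0,"tz":0.8,"rx":0,"ry":0,"rz":0,"gripper":20},{"tx":0,"ty":0,"tz":0.8,"rx":0,"ry":0,"rz":0,"gripper":20},{"tx":0,"ty":0,"tz":0.6,"rx":0,"ry":0,"rz":0,"gripper":20},{"tx":0,"ty":0,"tz":0.4,"rx":0,"ry":0,"rz":0,"gripper":20},{"tx":0,"ty":-0.4,"tz":0,"rx":0,"ry":0,"rz":0,"gripper":20},{"tx":0.1,"ty":-0.8,"tz":0,"rx":0,"ry":0,"rz":0,"gripper":20},{"tx":0.1,"ty":-0.8,"tz":0,"rx":0,"ry":0,"rz":0,"gripper":20},{"tx":0.1,"ty":-0.8,"tz":0,"rx":0,"ry":0,"rz":0,"gripper":20},{"tx":0,"ty":-0.8,"tz":0,"rx":0,"ry":0,"rz":0,"gripper":20},{"tx":0,"ty":-0.8,"tz":0,"rx":0,"ry":0,"rz":0,"gripper":20},{"tx":0,"ty":-0.8,"tz":0,"rx":0,"ry":0,"rz":0,"gripper":20},{"tx":0,"ty":-0.8,"tz":0,"rx":0,"ry":0,"rz":0,"gripper":20},{"tx":0,"ty":-0.5,"tz":0,"rx":0,"ry":0,"rz":0,"gripper":20},{"tx":0,"ty":0,"tz":0,"rx":0,"ry":0,"rz":0,"gripper":20},{"tx":0,"ty":0,"tz":0,"rx":0,"ry":0,"rz":0,"gripper":20}]'

```text
time: 6.7
tcp_pos: [0.5616, -0.2586, 0.1811]
tcp_rot: [-3.14, 0.0, 0.002]
ft_force: [-0.2, 0.2, -1.7]
width: 0.405
grip_force: 59.8
```

```bash
python3 - <<'E'
from h import *
D=[snap(n,'1') for n in V]
for n,d in zip(V,D):
  for l in('figure_yellow','pad_yellow'): print(n,l,[(round(o['score'],2),o['box'],plane(d,cen(o['pixels']),.019)[0].round(4)) for o in r.regions_of(n,l)])
print(r.sense()['tcp_pos'],r.sense()['ft_force'])
E
```

```text
scene figure_yellow [(0.76, [184.9, 266.8, 42.3, 74.7], array([ 0.4586, -0.2363,  0.019 ]))]
scene pad_yellow [(0.61, [310.6, 275.7, 35.8, 33.0], array([ 0.5556, -0.0603,  0.019 ]))]
top figure_yellow [(0.64, [476.0, 158.2, 61.5, 29.9], array([ 0.5835, -0.3035,  0.019 ]))]
top pad_yellow [(0.82, [333.7, 168.6, 39.2, 39.6], array([ 0.5537, -0.0616,  0.019 ]))]
[ 0.56225472 -0.25824449  0.18193963] [ 0.31546974 -0.24034239 -1.10847088]
```

View pics/scene1.png

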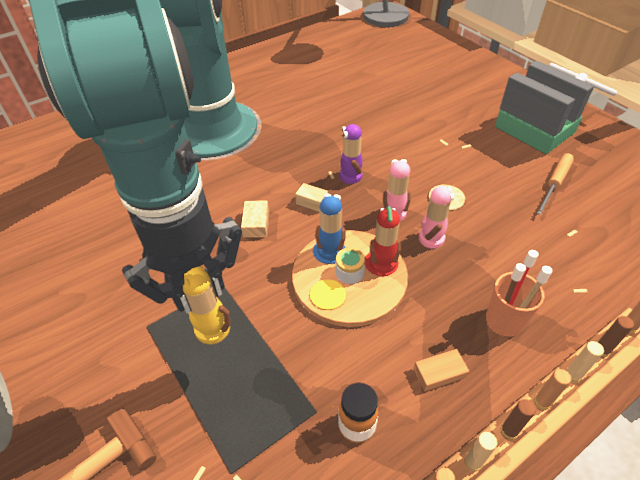

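The yellow figure is held upright at (208,305) and its bare pad shows at (328,295). Both views put the pad near (0.555,-0.061) at 19 mm height.

Call:
drive_tool --motion '[{"tx":0,"ty":0,"tz":-0.8,"rx":0,"ry":0,"rz":0,"gripper":20},{"tx":0,"ty":0,"tz":-0.8,"rx":0,"ry":0,"rz":0,"gripper":20},{"tx":0,"ty":0,"tz":-0.8,"rx":0,"ry":0,"rz":0,"gripper":20},{"tx":0,"ty":0,"tz":-0.5,"rx":0,"ry":0,"rz":0,"gripper":20},{"tx":0,"ty":0,"tz":-0.3,"rx":0,"ry":0,"rz":0,"gripper":20},{"tx":0,"ty":0,"tz":-0.15,"rx":0,"ry":0,"rz":0,"gripper":20},{"tx":0,"ty":0,"tz":-0.1,"rx":0,"ry":0,"rz":0,"gripper":20},{"tx":0,"ty":0,"tz":0,"rx":0,"ry":0,"rz":0,"gripper":20},{"tx":0,"ty":0,"tz":0,"rx":0,"ry":0,"rz":0,"gripper":20}]'

```text
time: 7.9
tcp_pos: [0.5625, -0.2595, 0.0791]
tcp_rot: [3.141, -0.0, 0.002]
ft_force: [0.6, 0.2, -1.4]
width: 0.407
grip_force: 59.9
```

Call:
drive_tool --motion '[{"tx":0,"ty":0,"tz":-0.05,"rx":0,"ry":0,"rz":0,"gripper":20},{"tx":0,"ty":0,"tz":-0.03,"rx":0,"ry":0,"rz":0,"gripper":20},{"tx":0,"ty":0,"tz":0,"rx":0,"ry":0,"rz":0,"gripper":42},{"tx":0,"ty":0,"tz":0,"rx":0,"ry":0,"rz":0,"gripper":50},{"tx":0,"ty":0,"tz":0,"rx":0,"ry":0,"rz":0,"gripper":65},{"tx":0,"ty":0,"tz":0,"rx":0,"ry":0,"rz":0,"gripper":65},{"tx":0,"ty":0,"tz":0,"rx":0,"ry":0,"rz":0,"gripper":65},{"tx":0,"ty":0,"tz":0.5,"rx":0,"ry":0,"rz":0,"gripper":65},{"tx":0,"ty":0,"tz":1,"rx":0,"ry":0,"rz":0,"gripper":65},{"tx":0,"ty":0,"tz":1,"rx":0,"ry":0,"rz":0,"gripper":65},{"tx":0,"ty":0,"tz":1,"rx":0,"ry":0,"rz":0,"gripper":65},{"tx":0,"ty":0,"tz":1,"rx":0,"ry":0,"rz":0,"gripper":65},{"tx":0,"ty":0,"tz":1,"rx":0,"ry":0,"rz":0,"gripper":65},{"tx":0,"ty":0,"tz":0,"rx":0,"ry":0,"rz":0,"gripper":65},{"tx":0,"ty":0,"tz":0,"rx":0,"ry":0,"rz":0,"gripper":65}]'

```text
time: 9.4
tcp_pos: [0.5623, -0.2594, 0.2426]
tcp_rot: [3.14, -0.0, 0.003]
ft_force: [-0.5, -0.1, -0.1]
width: 0.761
grip_force: 0.0
```

Call:
drive_tool --motion '[{"tx":-0.2,"ty":0.5,"tz":0,"rx":0,"ry":0,"rz":0,"gripper":65},{"tx":-0.3,"ty":0.95,"tz":0,"rx":0,"ry":0,"rz":0,"gripper":65},{"tx":-0.3,"ty":0.95,"tz":0,"rx":0,"ry":0,"rz":0,"gripper":65},{"tx":-0.3,"ty":0.95,"tz":0,"rx":0,"ry":0,"rz":0,"gripper":65},{"tx":-0.3,"ty":0.95,"tz":0,"rx":0,"ry":0,"rz":0,"gripper":65},{"tx":-0.3,"ty":0.95,"tz":0,"rx":0,"ry":0,"rz":0,"gripper":65},{"tx":-0.3,"ty":0.95,"tz":0,"rx":0,"ry":0,"rz":0,"gripper":65},{"tx":-0.3,"ty":0.95,"tz":0,"rx":0,"ry":0,"rz":0,"gripper":65},{"tx":-0.2,"ty":0.9,"tz":0,"rx":0,"ry":0,"rz":0,"gripper":65},{"tx":-0.2,"ty":0.5,"tz":0,"rx":0,"ry":0,"rz":0,"gripper":65},{"tx":0,"ty":0,"tz":0,"rx":0,"ry":0,"rz":0,"gripper":65},{"tx":0,"ty":0,"tz":-0.9,"rx":0,"ry":0,"rz":0,"gripper":65},{"tx":0,"ty":0,"tz":-0.9,"rx":0,"ry":0,"rz":0,"gripper":65},{"tx":0,"ty":0,"tz":-0.9,"rx":0,"ry":0,"rz":0,"gripper":65},{"tx":0,"ty":0,"tz":-0.9,"rx":0,"ry":0,"rz":0,"gripper":65},{"tx":0,"ty":0,"tz":-0.9,"rx":0,"ry":0,"rz":0,"gripper":65},{"tx":0,"ty":0,"tz":-0.5,"rx":0,"ry":0,"rz":0,"gripper":65},{"tx":0,"ty":0,"tz":0,"rx":0,"ry":0,"rz":0,"gripper":65},{"tx":0,"ty":0,"tz":0,"rx":0,"ry":0,"rz":0,"gripper":65}]'

```text
time: 11.3
tcp_pos: [0.4806, -0.0031, 0.0907]
tcp_rot: [3.142, -0.001, -0.002]
ft_force: [0.1, 0.6, 0.1]
width: 0.759
grip_force: 0.0
```

Call:
drive_tool --motion '[{"tx":0,"ty":0,"tz":0,"rx":0,"ry":0,"rz":0,"gripper":20},{"tx":0,"ty":0,"tz":0,"rx":0,"ry":0,"rz":0,"gripper":20},{"tx":0,"ty":0,"tz":0,"rx":0,"ry":0,"rz":0,"gripper":20},{"tx":0,"ty":0,"tz":0,"rx":0,"ry":0,"rz":0,"gripper":20},{"tx":0,"ty":0,"tz":0,"rx":0,"ry":0,"rz":0,"gripper":20},{"tx":0,"ty":0,"tz":0,"rx":0,"ry":0,"rz":0,"gripper":20},{"tx":0,"ty":0,"tz":0.4,"rx":0,"ry":0,"rz":0,"gripper":20},{"tx":0,"ty":0,"tz":0.8,"rx":0,"ry":0,"rz":0,"gripper":20},{"tx":0,"ty":0,"tz":0.9,"rx":0,"ry":0,"rz":0,"gripper":20},{"tx":0,"ty":0,"tz":0.9,"rx":0,"ry":0,"rz":0,"gripper":20},{"tx":0,"ty":0,"tz":0.9,"rx":0,"ry":0,"rz":0,"gripper":20},{"tx":0,"ty":0,"tz":0.7,"rx":0,"ry":0,"rz":0,"gripper":20},{"tx":0,"ty":0,"tz":0.4,"rx":0,"ry":0,"rz":0,"gripper":20},{"tx":0,"ty":0,"tz":0,"rx":0,"ry":0,"rz":0,"gripper":20}]'

```text
time: 12.7
tcp_pos: [0.4818, -0.0027, 0.2426]
tcp_rot: [3.141, -0.0, 0.005]
ft_force: [0.1, -0.1, -1.7]
width: 0.413
grip_force: 59.9
```

Call:
drive_tool --motion '[{"tx":-0.1,"ty":-0.4,"tz":0,"rx":0,"ry":0,"rz":0,"gripper":20},{"tx":0,"ty":-0.8,"tz":0,"rx":0,"ry":0,"rz":0,"gripper":20},{"tx":0,"ty":-0.9,"tz":0,"rx":0,"ry":0,"rz":0,"gripper":20},{"tx":0,"ty":-0.9,"tz":0,"rx":0,"ry":0,"rz":0,"gripper":20},{"tx":0,"ty":-0.9,"tz":0,"rx":0,"ry":0,"rz":0,"gripper":20},{"tx":0,"ty":-0.9,"tz":0,"rx":0,"ry":0,"rz":0,"gripper":20},{"tx":0,"ty":-0.9,"tz":0,"rx":0,"ry":0,"rz":0,"gripper":20},{"tx":0,"ty":-0.9,"tz":0,"rx":0,"ry":0,"rz":0,"gripper":20},{"tx":0,"ty":-0.9,"tz":0,"rx":0,"ry":0,"rz":0,"gripper":20},{"tx":0,"ty":-0.7,"tz":0,"rx":0,"ry":0,"rz":0,"gripper":20},{"tx":0,"ty":-0.4,"tz":0,"rx":0,"ry":0,"rz":0,"gripper":20},{"tx":0,"ty":0,"tz":0,"rx":0,"ry":0,"rz":0,"gripper":20},{"tx":0,"ty":0,"tz":-0.6,"rx":0,"ry":0,"rz":0,"gripper":20},{"tx":0,"ty":0,"tz":-0.9,"rx":0,"ry":0,"rz":0,"gripper":20},{"tx":0,"ty":0,"tz":-0.9,"rx":0,"ry":0,"rz":0,"gripper":20},{"tx":0,"ty":0,"tz":-0.9,"rx":0,"ry":0,"rz":0,"gripper":20},{"tx":0,"ty":0,"tz":-0.9,"rx":0,"ry":0,"rz":0,"gripper":20},{"tx":0,"ty":0,"tz":-0.6,"rx":0,"ry":0,"rz":0,"gripper":20},{"tx":0,"ty":0,"tz":-0.3,"rx":0,"ry":0,"rz":0,"gripper":20},{"tx":0,"ty":0,"tz":0,"rx":0,"ry":0,"rz":0,"gripper":20}]'

```text
time: 14.7
tcp_pos: [0.4773, -0.2593, 0.0867]
tcp_rot: [-3.14, -0.002, 0.004]
ft_force: [0.3, 0.6, -1.2]
width: 0.407
grip_force: 60.0
```

Call:
drive_tool --motion '[{"tx":0,"ty":0,"tz":-0.2,"rx":0,"ry":0,"rz":0,"gripper":20},{"tx":0,"ty":0,"tz":-0.15,"rx":0,"ry":0,"rz":0,"gripper":20},{"tx":0,"ty":0,"tz":-0.05,"rx":0,"ry":0,"rz":0,"gripper":20},{"tx":0,"ty":0,"tz":0,"rx":0,"ry":0,"rz":0,"gripper":20}]'

```text
time: 15.1
tcp_pos: [0.4786, -0.2608, 0.077]
tcp_rot: [3.141, -0.0, 0.002]
ft_force: [-0.3, 1.3, 2.8]
width: 0.405
grip_force: 60.5
```

Call:
drive_tool --motion '[{"tx":0,"ty":0,"tz":0,"rx":0,"ry":0,"rz":0,"gripper":42},{"tx":0,"ty":0,"tz":0,"rx":0,"ry":0,"rz":0,"gripper":50},{"tx":0,"ty":0,"tz":0,"rx":0,"ry":0,"rz":0,"gripper":65},{"tx":0,"ty":0,"tz":0,"rx":0,"ry":0,"rz":0,"gripper":65},{"tx":0,"ty":0,"tz":0,"rx":0,"ry":0,"rz":0,"gripper":65},{"tx":0,"ty":0,"tz":0.5,"rx":0,"ry":0,"rz":0,"gripper":65},{"tx":0,"ty":0,"tz":1,"rx":0,"ry":0,"rz":0,"gripper":65},{"tx":0,"ty":0,"tz":1,"rx":0,"ry":0,"rz":0,"gripper":65},{"tx":0,"ty":0,"tz":1,"rx":0,"ry":0,"rz":0,"gripper":65},{"tx":0,"ty":0,"tz":1,"rx":0,"ry":0,"rz":0,"gripper":65},{"tx":0,"ty":0,"tz":1,"rx":0,"ry":0,"rz":0,"gripper":65},{"tx":0.2,"ty":0.8,"tz":0.1,"rx":0,"ry":0,"rz":0,"gripper":65},{"tx":0.25,"ty":1,"tz":0,"rx":0,"ry":0,"rz":0,"gripper":65},{"tx":0.25,"ty":1,"tz":0,"rx":0,"ry":0,"rz":0,"gripper":65},{"tx":0.25,"ty":1,"tz":0,"rx":0,"ry":0,"rz":0,"gripper":65},{"tx":0.25,"ty":1,"tz":0,"rx":0,"ry":0,"rz":0,"gripper":65},{"tx":0.25,"ty":1,"tz":0,"rx":0,"ry":0,"rz":0,"gripper":65},{"tx":0.25,"ty":1,"tz":0,"rx":0,"ry":0,"rz":0,"gripper":65},{"tx":0.25,"ty":1,"tz":0,"rx":0,"ry":0,"rz":0,"gripper":65},{"tx":0.25,"ty":1,"tz":0,"rx":0,"ry":0,"rz":0,"gripper":65}]'

```text
time: 17.1
tcp_pos: [0.5442, 0.0045, 0.2452]
tcp_rot: [3.141, -0.0, 0.002]
ft_force: [0.2, -0.7, 0.2]
width: 0.761
grip_force: 0.0
```

Call:
drive_tool --motion '[{"tx":0.2,"ty":0.9,"tz":0,"rx":0,"ry":0,"rz":0,"gripper":65},{"tx":0.2,"ty":0.7,"tz":0,"rx":0,"ry":0,"rz":0,"gripper":65},{"tx":0.05,"ty":0.07,"tz":0,"rx":0,"ry":0,"rz":0,"gripper":65},{"tx":0,"ty":0,"tz":-0.9,"rx":0,"ry":0,"rz":0,"gripper":65},{"tx":0,"ty":0,"tz":-0.9,"rx":0,"ry":0,"rz":0,"gripper":65},{"tx":0,"ty":0,"tz":-0.9,"rx":0,"ry":0,"rz":0,"gripper":65},{"tx":0,"ty":0,"tz":-0.9,"rx":0,"ry":0,"rz":0,"gripper":65},{"tx":0,"ty":0,"tz":-0.9,"rx":0,"ry":0,"rz":0,"gripper":65},{"tx":0,"ty":0,"tz":-0.6,"rx":0,"ry":0,"rz":0,"gripper":65},{"tx":0,"ty":0,"tz":0,"rx":0,"ry":0,"rz":0,"gripper":65},{"tx":0,"ty":0,"tz":0,"rx":0,"ry":0,"rz":0,"gripper":65}]'

```text
time: 18.2
tcp_pos: [0.5578, 0.0526, 0.0916]
tcp_rot: [3.141, -0.002, 0.001]
ft_force: [0.4, 0.8, 0.3]
width: 0.766
grip_force: 0.0
```

Call:
drive_tool --motion '[{"tx":0,"ty":0,"tz":0,"rx":0,"ry":0,"rz":0,"gripper":20},{"tx":0,"ty":0,"tz":0,"rx":0,"ry":0,"rz":0,"gripper":20},{"tx":0,"ty":0,"tz":0,"rx":0,"ry":0,"rz":0,"gripper":20},{"tx":0,"ty":0,"tz":0,"rx":0,"ry":0,"rz":0,"gripper":20},{"tx":0,"ty":0,"tz":0,"rx":0,"ry":0,"rz":0,"gripper":20},{"tx":0,"ty":0,"tz":0,"rx":0,"ry":0,"rz":0,"gripper":20},{"tx":0,"ty":0,"tz":0.4,"rx":0,"ry":0,"rz":0,"gripper":20},{"tx":0,"ty":0,"tz":0.8,"rx":0,"ry":0,"rz":0,"gripper":20},{"tx":0,"ty":0,"tz":0.9,"rx":0,"ry":0,"rz":0,"gripper":20},{"tx":0,"ty":0,"tz":0.9,"rx":0,"ry":0,"rz":0,"gripper":20},{"tx":0,"ty":0,"tz":0.9,"rx":0,"ry":0,"rz":0,"gripper":20},{"tx":0,"ty":0,"tz":0.7,"rx":0,"ry":0,"rz":0,"gripper":20},{"tx":0,"ty":0,"tz":0.4,"rx":0,"ry":0,"rz":0,"gripper":20},{"tx":0,"ty":0,"tz":0,"rx":0,"ry":0,"rz":0,"gripper":20}]'

```text
time: 19.6
tcp_pos: [0.5583, 0.0535, 0.2428]
tcp_rot: [-3.142, 0.0, -0.005]
ft_force: [-0.3, -0.0, -1.9]
width: 0.411
grip_force: 59.9
```

Call:
drive_tool --motion '[{"tx":0.1,"ty":-0.4,"tz":0,"rx":0,"ry":0,"rz":0,"gripper":20},{"tx":0.23,"ty":-0.8,"tz":0,"rx":0,"ry":0,"rz":0,"gripper":20},{"tx":0.3,"ty":-0.95,"tz":0,"rx":0,"ry":0,"rz":0,"gripper":20},{"tx":0.3,"ty":-0.95,"tz":0,"rx":0,"ry":0,"rz":0,"gripper":20},{"tx":0.3,"ty":-0.95,"tz":0,"rx":0,"ry":0,"rz":0,"gripper":20},{"tx":0.3,"ty":-0.95,"tz":0,"rx":0,"ry":0,"rz":0,"gripper":20},{"tx":0.3,"ty":-0.95,"tz":0,"rx":0,"ry":0,"rz":0,"gripper":20},{"tx":0.3,"ty":-0.95,"tz":0,"rx":0,"ry":0,"rz":0,"gripper":20},{"tx":0.3,"ty":-0.95,"tz":0,"rx":0,"ry":0,"rz":0,"gripper":20},{"tx":0.3,"ty":-0.95,"tz":0,"rx":0,"ry":0,"rz":0,"gripper":20},{"tx":0.2,"ty":-0.9,"tz":0,"rx":0,"ry":0,"rz":0,"gripper":20},{"tx":0.1,"ty":-0.5,"tz":0,"rx":0,"ry":0,"rz":0,"gripper":20},{"tx":0,"ty":-0.2,"tz":0,"rx":0,"ry":0,"rz":0,"gripper":20},{"tx":0,"ty":0,"tz":0,"rx":0,"ry":0,"rz":0,"gripper":20},{"tx":0,"ty":0,"tz":-0.6,"rx":0,"ry":0,"rz":0,"gripper":20},{"tx":0,"ty":0,"tz":-0.9,"rx":0,"ry":0,"rz":0,"gripper":20},{"tx":0,"ty":0,"tz":-0.9,"rx":0,"ry":0,"rz":0,"gripper":20},{"tx":0,"ty":0,"tz":-0.9,"rx":0,"ry":0,"rz":0,"gripper":20},{"tx":0,"ty":0,"tz":-0.6,"rx":0,"ry":0,"rz":0,"gripper":20},{"tx":0,"ty":0,"tz":0,"rx":0,"ry":0,"rz":0,"gripper":20}]'

```text
time: 21.6
tcp_pos: [0.6466, -0.2565, 0.1208]
tcp_rot: [-3.139, -0.003, 0.008]
ft_force: [-0.5, -0.3, -1.2]
width: 0.406
grip_force: 59.9
```

Call:
drive_tool --motion '[{"tx":0,"ty":0,"tz":-0.6,"rx":0,"ry":0,"rz":0,"gripper":20},{"tx":0,"ty":0,"tz":-0.5,"rx":0,"ry":0,"rz":0,"gripper":20},{"tx":0,"ty":0,"tz":-0.25,"rx":0,"ry":0,"rz":0,"gripper":20},{"tx":0,"ty":0,"tz":-0.15,"rx":0,"ry":0,"rz":0,"gripper":20},{"tx":0,"ty":0,"tz":-0.05,"rx":0,"ry":0,"rz":0,"gripper":20},{"tx":0,"ty":0,"tz":0,"rx":0,"ry":0,"rz":0,"gripper":20}]'

```text
time: 22.2
tcp_pos: [0.6488, -0.2588, 0.0778]
tcp_rot: [3.141, -0.0, 0.001]
ft_force: [-0.1, 0.6, -1.3]
width: 0.409
grip_force: 60.1
```

Call:
drive_tool --motion '[{"tx":0,"ty":0,"tz":-0.05,"rx":0,"ry":0,"rz":0,"gripper":20},{"tx":0,"ty":0,"tz":0,"rx":0,"ry":0,"rz":0,"gripper":42},{"tx":0,"ty":0,"tz":0,"rx":0,"ry":0,"rz":0,"gripper":50},{"tx":0,"ty":0,"tz":0,"rx":0,"ry":0,"rz":0,"gripper":65},{"tx":0,"ty":0,"tz":0,"rx":0,"ry":0,"rz":0,"gripper":65},{"tx":0,"ty":0,"tz":0,"rx":0,"ry":0,"rz":0,"gripper":65},{"tx":0,"ty":0,"tz":0.5,"rx":0,"ry":0,"rz":0,"gripper":65},{"tx":0,"ty":0,"tz":1,"rx":0,"ry":0,"rz":0,"gripper":65},{"tx":0,"ty":0,"tz":1,"rx":0,"ry":0,"rz":0,"gripper":65},{"tx":0,"ty":0,"tz":1,"rx":0,"ry":0,"rz":0,"gripper":65},{"tx":0,"ty":0,"tz":1,"rx":0,"ry":0,"rz":0,"gripper":65},{"tx":0,"ty":0,"tz":1,"rx":0,"ry":0,"rz":0,"gripper":75},{"tx":0,"ty":0,"tz":0,"rx":0,"ry":0,"rz":0,"gripper":75}]'

```text
time: 23.5
tcp_pos: [0.6511, -0.2593, 0.2479]
tcp_rot: [3.138, -0.0, 0.015]
ft_force: [0.8, 0.6, 0.8]
width: 0.88
grip_force: 0.0
```

```bash
python3 - <<'E'
from h import *
D=[snap(n,'2') for n in V]
C=[]
for n,d in zip(V,D):
  for l,z in(('pad_red',.019),('pad_blue',.019),('pad_yellow',.019),('coaster',.005),('tin',.035)):
   for o in r.regions_of(n,l):
    m=o['pixels'].astype(np.uint8);q=cv2.convexHull(max(cv2.findContours(m,0,1)[0],key=cv2.contourArea))[:,0]
    P=plane(d,q,z)[:,:2].astype(np.float32);c,R=cv2.minEnclosingCircle(P)
    print(n,l,round(o['score'],2),'cen',plane(d,cen(m),z)[0,:2].round(4),'circ',np.round(c,4),'dia',round(2*R,4),cen(m).round(1))
  for l in('figure_red','figure_yellow'):
    print(l,[(round(o['score'],2),o['box']) for o in r.regions_of(n,l)])
M=[r.regions_of(n,'tin')[0]['pixels'] for n in V]
print(fit(D,M,[.538,-.002,.015],TIN),fit(D,M,[.538,-.002,.015],TIN,True))
E
```

```text
scene pad_red 0.6 cen [0.5545 0.0555] circ [0.5533 0.0557] dia 0.0621 [380.7 261.8]
scene pad_blue 0.78 cen [ 0.4759 -0.0039] circ [ 0.4792 -0.0015] dia 0.0611 [327.  249.1]
scene pad_yellow 0.75 cen [ 0.556  -0.0604] circ [ 0.5558 -0.0595] dia 0.0605 [327.3 294.4]
scene coaster 0.58 cen [0.5082 0.2904] circ [0.4986 0.2818] dia 0.0699 [456.  197.7]
scene tin 0.91 cen [ 0.538  -0.0013] circ [5.377e-01 5.000e-04] dia 0.079 [349.4 265.1]
figure_red [(0.56, [229.9, 355.0, 41.7, 72.1])]
figure_yellow [(0.7, [196.4, 312.9, 45.1, 69.6]), (0.52, [313.1, 236.1, 32.6, 26.2])]
top pad_red 0.85 cen [0.5539 0.0552] circ [0.5529 0.055 ] dia 0.0627 [280.5 186.9]
top pad_blue 0.59 cen [ 0.4779 -0.0034] circ [ 0.4782 -0.0034] dia 0.0593 [316. 234.]
top pad_yellow 0.61 cen [ 0.5539 -0.0607] circ [ 0.5543 -0.0609] dia 0.06 [351.9 187.8]
top coaster 0.51 cen [0.5562 0.0562] circ [0.5563 0.056 ] dia 0.0612 [280.8 187.2]
top tin 0.6 cen [ 0.5382 -0.0034] circ [ 0.5384 -0.0029] dia 0.056 [316.2 195.2]
figure_red [(0.58, [455.9, 99.9, 52.1, 47.2])]
figure_yellow [(0.83, [458.5, 161.0, 48.6, 36.1])]
(array([ 0.5377899 , -0.00265841]), np.float64(0.06947221192863784)) (array([ 0.53768277, -0.00264206,  0.01557636]), np.float64(0.07020634866405484))
```

View pics/scene2.png

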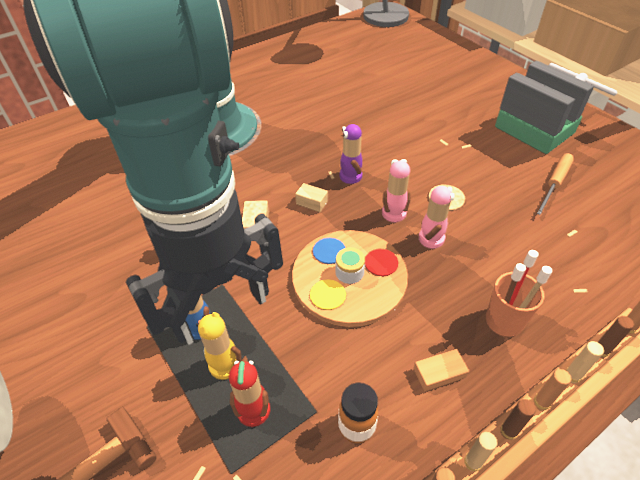

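View pics/top2.png

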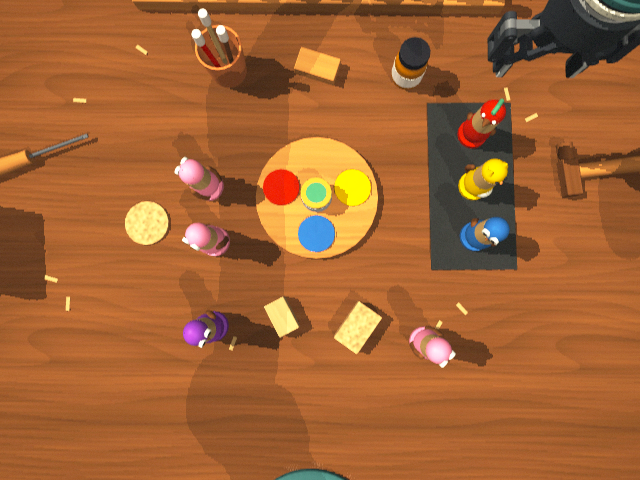

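All three figures stand upright on the mat: scene blue (193,322), yellow (218,345), red (248,392). The tin is still at (350,264). The measured pads lie 60 mm from the tin, as they should. The coaster needs a sharper fit.

```bash
python3 - <<'E'
from h import *
from scipy.optimize import least_squares
for n,(u,v) in zip(V,((450,197),(147,223))):
    d=snap(n);h=cv2.cvtColor(d['frame'],cv2.COLOR_BGR2HSV)
    k=np.zeros((480,640),np.uint8);cv2.circle(k,(u,v),28,1,-1)
    m=((h[...,0]>14)&(h[...,0]<32)&(h[...,2]>130)&(h[...,1]>40)).astype(np.uint8)*k
    q=max(cv2.findContours(m,0,1)[0],key=cv2.contourArea)[:,0];q=cv2.convexHull(q)[:,0]
    P=plane(d,q,.005)[:,:2]
    f=least_squares(lambda p:np.hypot(*(P-p).T)-.036,P.mean(0),loss='soft_l1',f_scale=.001)
    c,R=cv2.minEnclosingCircle(P.astype(np.float32))
    print(n,cv2.contourArea(q),f.x.round(4),'rms',np.sqrt((f.fun**2).mean()).round(4),'enc',np.round(c,4),2*R, 'cen', plane(d,cen(m),.005)[0])
print(r.sense()['tcp_pos'])
E
```

```text
scene 982.5 [0.4947 0.2766] rms 0.0158 enc [0.5049 0.2626] 0.10921341925859451 cen [0.50866411 0.26050814 0.005     ]
top 1475.5 [0.4948 0.2757] rms 0.0002 enc [0.4948 0.2759] 0.072831891477108 cen [0.49466681 0.27568076 0.005     ]
[ 0.64841195 -0.25865974  0.24091255]
```

Coaster centre is (0.495, 0.276), rms 0.2 mm from the top view. Now the tin.

Call:
drive_tool --motion '[{"tx":-0.2,"ty":0.5,"tz":0,"rx":0,"ry":0,"rz":0,"gripper":75},{"tx":-0.4,"ty":0.95,"tz":0,"rx":0,"ry":0,"rz":0,"gripper":75},{"tx":-0.4,"ty":0.95,"tz":0,"rx":0,"ry":0,"rz":0,"gripper":75},{"tx":-0.4,"ty":0.95,"tz":0,"rx":0,"ry":0,"rz":0,"gripper":75},{"tx":-0.4,"ty":0.95,"tz":0,"rx":0,"ry":0,"rz":0,"gripper":75},{"tx":-0.4,"ty":0.95,"tz":0,"rx":0,"ry":0,"rz":0,"gripper":75},{"tx":-0.4,"ty":0.95,"tz":0,"rx":0,"ry":0,"rz":0,"gripper":75},{"tx":-0.4,"ty":0.95,"tz":0,"rx":0,"ry":0,"rz":0,"gripper":75},{"tx":-0.4,"ty":0.8,"tz":0,"rx":0,"ry":0,"rz":0,"gripper":75},{"tx":-0.3,"ty":0.55,"tz":0,"rx":0,"ry":0,"rz":0,"gripper":75},{"tx":0,"ty":0,"tz":0,"rx":0,"ry":0,"rz":0,"gripper":75},{"tx":0,"ty":0,"tz":-0.9,"rx":0,"ry":0,"rz":0,"gripper":75},{"tx":0,"ty":0,"tz":-0.9,"rx":0,"ry":0,"rz":0,"gripper":75},{"tx":0,"ty":0,"tz":-0.9,"rx":0,"ry":0,"rz":0,"gripper":75},{"tx":0,"ty":0,"tz":-0.9,"rx":0,"ry":0,"rz":0,"gripper":75},{"tx":0,"ty":0,"tz":-0.9,"rx":0,"ry":0,"rz":0,"gripper":75},{"tx":0,"ty":0,"tz":-0.5,"rx":0,"ry":0,"rz":0,"gripper":75},{"tx":0,"ty":0,"tz":0,"rx":0,"ry":0,"rz":0,"gripper":75},{"tx":0,"ty":0,"tz":0,"rx":0,"ry":0,"rz":0,"gripper":75}]'

```text
time: 26.4
tcp_pos: [0.5381, -0.004, 0.0914]
tcp_rot: [3.141, -0.001, 0.001]
ft_force: [0.6, -0.4, 0.6]
width: 0.876
grip_force: 0.0
```

Down 73 mm to z about 0.018, then close.

Call:
drive_tool --motion '[{"tx":0,"ty":0.03,"tz":-0.7,"rx":0,"ry":0,"rz":0,"gripper":75},{"tx":0,"ty":0,"tz":-0.7,"rx":0,"ry":0,"rz":0,"gripper":75},{"tx":0,"ty":0,"tz":-0.6,"rx":0,"ry":0,"rz":0,"gripper":75},{"tx":0,"ty":0,"tz":-0.4,"rx":0,"ry":0,"rz":0,"gripper":75},{"tx":0,"ty":0,"tz":0,"rx":0,"ry":0,"rz":0,"gripper":75},{"tx":0,"ty":0,"tz":0,"rx":0,"ry":0,"rz":0,"gripper":35},{"tx":0,"ty":0,"tz":0,"rx":0,"ry":0,"rz":0,"gripper":35},{"tx":0,"ty":0,"tz":0,"rx":0,"ry":0,"rz":0,"gripper":35},{"tx":0,"ty":0,"tz":0,"rx":0,"ry":0,"rz":0,"gripper":35},{"tx":0,"ty":0,"tz":0,"rx":0,"ry":0,"rz":0,"gripper":35},{"tx":0,"ty":0,"tz":0,"rx":0,"ry":0,"rz":0,"gripper":35}]'

```text
time: 27.5
tcp_pos: [0.5386, -0.0027, 0.0204]
tcp_rot: [3.141, -0.0, 0.004]
ft_force: [-0.9, 0.5, 5.7]
width: 0.565
grip_force: 62.0
```

Call:
drive_tool --motion '[{"tx":0,"ty":0,"tz":0.4,"rx":0,"ry":0,"rz":0,"gripper":35},{"tx":0,"ty":0,"tz":0.9,"rx":0,"ry":0,"rz":0,"gripper":35},{"tx":0,"ty":0,"tz":0.9,"rx":0,"ry":0,"rz":0,"gripper":35},{"tx":0,"ty":0,"tz":0.9,"rx":0,"ry":0,"rz":0,"gripper":35},{"tx":0,"ty":0,"tz":0.9,"rx":0,"ry":0,"rz":0,"gripper":35},{"tx":0,"ty":0,"tz":0.9,"rx":0,"ry":0,"rz":0,"gripper":35},{"tx":0,"ty":0,"tz":0.8,"rx":0,"ry":0,"rz":0,"gripper":35},{"tx":0,"ty":0,"tz":0.3,"rx":0,"ry":0,"rz":0,"gripper":35},{"tx":-0.1,"ty":0.4,"tz":0,"rx":0,"ry":0,"rz":0,"gripper":35},{"tx":-0.1,"ty":0.9,"tz":0,"rx":0,"ry":0,"rz":0,"gripper":35},{"tx":-0.15,"ty":0.95,"tz":0,"rx":0,"ry":0,"rz":0,"gripper":35},{"tx":-0.15,"ty":0.95,"tz":0,"rx":0,"ry":0,"rz":0,"gripper":35},{"tx":-0.15,"ty":0.95,"tz":0,"rx":0,"ry":0,"rz":0,"gripper":35},{"tx":-0.15,"ty":0.95,"tz":0,"rx":0,"ry":0,"rz":0,"gripper":35},{"tx":-0.15,"ty":0.95,"tz":0,"rx":0,"ry":0,"rz":0,"gripper":35},{"tx":-0.15,"ty":0.95,"tz":0,"rx":0,"ry":0,"rz":0,"gripper":35},{"tx":-0.15,"ty":0.95,"tz":0,"rx":0,"ry":0,"rz":0,"gripper":35},{"tx":-0.1,"ty":0.8,"tz":0,"rx":0,"ry":0,"rz":0,"gripper":35},{"tx":-0.1,"ty":0.55,"tz":0,"rx":0,"ry":0,"rz":0,"gripper":35},{"tx":0,"ty":0,"tz":0,"rx":0,"ry":0,"rz":0,"gripper":35}]'

```text
time: 29.5
tcp_pos: [0.4911, 0.2796, 0.1974]
tcp_rot: [-3.141, -0.008, 0.005]
ft_force: [-0.6, -0.4, -1.9]
width: 0.565
grip_force: 62.1
```

Call:
drive_tool --motion '[{"tx":0,"ty":0,"tz":0,"rx":0,"ry":0,"rz":0,"gripper":35}]'

```text
time: 29.6
tcp_pos: [0.4928, 0.276, 0.1976]
tcp_rot: [3.14, 0.002, -0.004]
ft_force: [-0.0, 0.5, -2.2]
width: 0.563
grip_force: 62.1
```

Call:
drive_tool --motion '[{"tx":0.06,"ty":0,"tz":-0.5,"rx":0,"ry":0,"rz":0,"gripper":35},{"tx":0,"ty":0,"tz":-0.9,"rx":0,"ry":0,"rz":0,"gripper":35},{"tx":0,"ty":0,"tz":-0.9,"rx":0,"ry":0,"rz":0,"gripper":35},{"tx":0,"ty":0,"tz":-0.9,"rx":0,"ry":0,"rz":0,"gripper":35},{"tx":0,"ty":0,"tz":-0.9,"rx":0,"ry":0,"rz":0,"gripper":35},{"tx":0,"ty":0,"tz":-0.9,"rx":0,"ry":0,"rz":0,"gripper":35},{"tx":0,"ty":0,"tz":-0.6,"rx":0,"ry":0,"rz":0,"gripper":35},{"tx":0,"ty":0,"tz":-0.3,"rx":0,"ry":0,"rz":0,"gripper":35},{"tx":0,"ty":0,"tz":0,"rx":0,"ry":0,"rz":0,"gripper":35},{"tx":0,"ty":0,"tz":0,"rx":0,"ry":0,"rz":0,"gripper":35},{"tx":0,"ty":0,"tz":0,"rx":0,"ry":0,"rz":0,"gripper":35}]'

```text
time: 30.7
tcp_pos: [0.4965, 0.2765, 0.0229]
tcp_rot: [-3.141, 0.001, -0.003]
ft_force: [0.5, -0.9, -1.0]
width: 0.566
grip_force: 62.2
```

```bash
python3 - <<'E'
from h import *
P=[]
for i in range(3):
    for n in V: snap(n,'3'); P.append(r.sense()['tcp_pos'])
print(np.mean(P,0).round(4))
for n in V:
    print([(round(o['score'],2),o['box']) for o in r.regions_of(n,'tin')],[(round(o['score'],2),o['box']) for o in r.regions_of(n,'coaster')])
E
```

```text
[0.4962 0.2764 0.0227]
[(0.63, [442.1, 172.8, 22.6, 31.5])] [(0.66, [428.9, 191.4, 31.7, 19.5])]
[(0.79, [124.7, 224.5, 31.9, 13.4]), (0.47, [331.1, 170.7, 38.9, 37.4])] [(0.67, [125.7, 200.6, 41.7, 45.0])]
```

Call:
drive_tool --motion '[{"tx":-0.03,"ty":0,"tz":-0.2,"rx":0,"ry":0,"rz":0,"gripper":35},{"tx":0,"ty":0,"tz":-0.13,"rx":0,"ry":0,"rz":0,"gripper":35},{"tx":0,"ty":0,"tz":-0.05,"rx":0,"ry":0,"rz":0,"gripper":35},{"tx":0,"ty":0,"tz":0,"rx":0,"ry":0,"rz":0,"gripper":35}]'

```text
time: 31.6
tcp_pos: [0.4944, 0.2761, 0.0105]
tcp_rot: [3.141, -0.0, -0.001]
ft_force: [-2.3, -1.2, 4.3]
width: 0.566
grip_force: 62.5
```

Touching down (4.3 N). I release, lift, and head toward the mat.

Call:
drive_tool --motion '[{"tx":0,"ty":0,"tz":0,"rx":0,"ry":0,"rz":0,"gripper":55},{"tx":0,"ty":0,"tz":0,"rx":0,"ry":0,"rz":0,"gripper":65},{"tx":0,"ty":0,"tz":0,"rx":0,"ry":0,"rz":0,"gripper":75},{"tx":0,"ty":0,"tz":0,"rx":0,"ry":0,"rz":0,"gripper":75},{"tx":0,"ty":0,"tz":0,"rx":0,"ry":0,"rz":0,"gripper":75},{"tx":0,"ty":0,"tz":0.5,"rx":0,"ry":0,"rz":0,"gripper":75},{"tx":0,"ty":0,"tz":1,"rx":0,"ry":0,"rz":0,"gripper":75},{"tx":0,"ty":0,"tz":1,"rx":0,"ry":0,"rz":0,"gripper":75},{"tx":0,"ty":0,"tz":1,"rx":0,"ry":0,"rz":0,"gripper":75},{"tx":0,"ty":0,"tz":1,"rx":0,"ry":0,"rz":0,"gripper":75},{"tx":0,"ty":0,"tz":1,"rx":0,"ry":0,"rz":0,"gripper":75},{"tx":0,"ty":0,"tz":1,"rx":0,"ry":0,"rz":0,"gripper":75},{"tx":0,"ty":0,"tz":1,"rx":0,"ry":0,"rz":0,"gripper":75},{"tx":0,"ty":-0.5,"tz":0.3,"rx":0,"ry":0,"rz":0,"gripper":65},{"tx":0,"ty":-1,"tz":0,"rx":0,"ry":0,"rz":0,"gripper":65},{"tx":0,"ty":-1,"tz":0,"rx":0,"ry":0,"rz":0,"gripper":65},{"tx":0,"ty":-1,"tz":0,"rx":0,"ry":0,"rz":0,"gripper":65},{"tx":0,"ty":-1,"tz":0,"rx":0,"ry":0,"rz":0,"gripper":65},{"tx":0,"ty":-1,"tz":0,"rx":0,"ry":0,"rz":0,"gripper":65},{"tx":0,"ty":-1,"tz":0,"rx":0,"ry":0,"rz":0,"gripper":65}]'

```text
time: 33.6
tcp_pos: [0.4945, 0.0802, 0.2457]
tcp_rot: [3.142, 0.0, 0.002]
ft_force: [0.3, 0.5, 0.3]
width: 0.763
grip_force: 0.0
```

```bash
python3 - <<'E'
from h import *
D=[snap(n,'4') for n in V]
o=r.regions_of('top','tin');m=o[0]['pixels'];print([(q['score'],q['box']) for q in o])
print('tin top',fit(D[1:],[m],[.495,.276,.005],TIN))
o=r.regions_of('scene','tin');print([(q['score'],q['box']) for q in o])
N={'figure_red':((248,390),(482,124)),'figure_blue':((193,320),(486,233)),'figure_yellow':((218,345),(483,178))}
for l,nr in N.items():
    M=[];E=[]
    for n,d,c in zip(V,D,nr):
        o=[q for q in r.regions_of(n,l) if np.hypot(*(cen(q['pixels'])-c))<30]
        if o: M.append(min(o,key=lambda q:np.hypot(*(cen(q['pixels'])-c)))['pixels']);E.append(d)
    p0=[{'figure_red':.649,'figure_blue':.478,'figure_yellow':.563}[l],-.26,.004]
    print(l,len(M),fit(E,M,p0,FIG))
    for e,mm in zip(E,M): print('   ',fit([e],[mm],p0,FIG))
c=np.array(r.sense()['tcp_pos']);print(c)
d=D[1]['frame'][150:300,70:270];cv2.imwrite('pics/crop4.png',cv2.resize(d,None,fx=3,fy=3,interpolation=2))
E
```

```text
Traceback (most recent call last):
IndexError: list index out of range
```

Call:
drive_tool --motion '[{"tx":-0.03,"ty":-0.95,"tz":0,"rx":0,"ry":0,"rz":0,"gripper":65},{"tx":-0.05,"ty":-0.95,"tz":0,"rx":0,"ry":0,"rz":0,"gripper":65},{"tx":-0.05,"ty":-0.95,"tz":0,"rx":0,"ry":0,"rz":0,"gripper":65},{"tx":-0.05,"ty":-0.95,"tz":0,"rx":0,"ry":0,"rz":0,"gripper":65},{"tx":-0.05,"ty":-0.95,"tz":0,"rx":0,"ry":0,"rz":0,"gripper":65},{"tx":-0.05,"ty":-0.95,"tz":0,"rx":0,"ry":0,"rz":0,"gripper":65},{"tx":-0.05,"ty":-0.95,"tz":0,"rx":0,"ry":0,"rz":0,"gripper":65},{"tx":-0.05,"ty":-0.95,"tz":0,"rx":0,"ry":0,"rz":0,"gripper":65},{"tx":-0.05,"ty":-0.95,"tz":0,"rx":0,"ry":0,"rz":0,"gripper":65},{"tx":-0.05,"ty":-0.95,"tz":0,"rx":0,"ry":0,"rz":0,"gripper":65},{"tx":-0.05,"ty":-0.95,"tz":0,"rx":0,"ry":0,"rz":0,"gripper":65},{"tx":0,"ty":-0.9,"tz":0,"rx":0,"ry":0,"rz":0,"gripper":65},{"tx":0,"ty":0,"tz":0,"rx":0,"ry":0,"rz":0,"gripper":65},{"tx":0,"ty":0,"tz":0,"rx":0,"ry":0,"rz":0,"gripper":65}]'

```text
time: 35.15
tcp_pos: [0.4795, -0.2581, 0.2448]
tcp_rot: [-3.141, -0.001, -0.001]
ft_force: [0.3, 0.2, 0.3]
width: 0.761
grip_force: 0.0
```

```bash
python3 - <<'E'
from h import *
D=[snap(n,'4') for n in V]
for i in(0,1):
    o=r.regions_of(V[i],'tin');print([(q['score'],q['box']) for q in o])
    if o: print('tin',V[i],fit([D[i]],[o[0]['pixels']],[.495,.276,.005],TIN))
for n in V:
  for l in('figure_red','figure_blue','figure_yellow'): print(n,l,[(round(q['score'],2),np.round(q['box'])) for q in r.regions_of(n,l)])
print(np.array(r.sense()['tcp_pos']))
d=D[1]['frame'][150:300,70:270];cv2.imwrite('pics/crop4.png',cv2.resize(d,None,fx=3,fy=3,interpolation=2))
E
```

```text
[(0.93, [439.7, 178.4, 22.6, 27.4])]
tin scene (array([0.49076952, 0.28146131]), np.float64(0.5591955443591861))
[(0.62, [125.2, 204.1, 37.7, 36.0])]
tin top (array([0.49515698, 0.27433978]), np.float64(0.10168931192327257))
scene figure_red [(0.69, array([229., 358.,  44.,  70.]))]
scene figure_blue [(0.81, array([340., 127.,  22.,  58.])), (0.8, array([382., 158.,  27.,  62.])), (0.75, array([422., 184.,  33.,  65.])), (0.73, array([177., 191.,  37.,  59.])), (0.56, array([173., 276.,  37.,  64.]))]
scene figure_yellow []
top figure_red [(0.88, array([459.,  97.,  50.,  52.]))]
top figure_blue [(0.76, array([183., 312.,  43.,  37.])), (0.69, array([412., 326.,  41.,  41.])), (0.58, array([174., 159.,  48.,  44.])), (0.57, array([458., 217.,  50.,  33.])), (0.56, array([185., 224.,  47.,  32.]))]
top figure_yellow [(0.81, array([460., 160.,  47.,  39.])), (0.72, array([296., 215.,  40.,  36.]))]
[ 0.47899868 -0.25898406  0.24455284]
```

View pics/crop4.png

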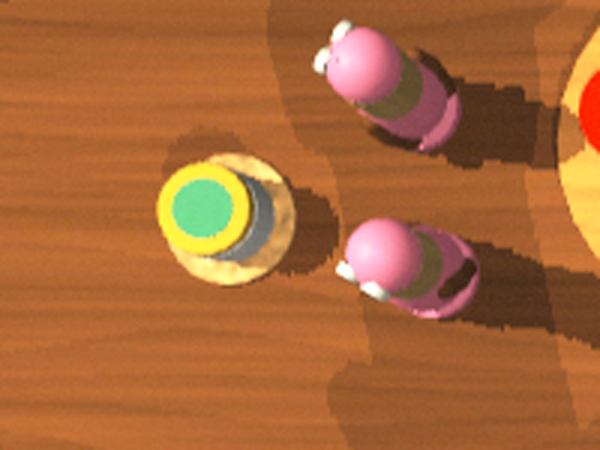

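The tin's green dot sits at crop (204,208), which after parallax puts the tin centred on the coaster; the top-view fit gives (0.495,0.274). Now I return the blue figure.

Call:
drive_tool --motion '[{"tx":0,"ty":-0.05,"tz":-0.8,"rx":0,"ry":0,"rz":0,"gripper":65},{"tx":0,"ty":0,"tz":-0.9,"rx":0,"ry":0,"rz":0,"gripper":65},{"tx":0,"ty":0,"tz":-0.9,"rx":0,"ry":0,"rz":0,"gripper":65},{"tx":0,"ty":0,"tz":-0.9,"rx":0,"ry":0,"rz":0,"gripper":65},{"tx":0,"ty":0,"tz":-0.9,"rx":0,"ry":0,"rz":0,"gripper":65},{"tx":0,"ty":0,"tz":-0.7,"rx":0,"ry":0,"rz":0,"gripper":65},{"tx":0,"ty":0,"tz":-0.45,"rx":0,"ry":0,"rz":0,"gripper":65},{"tx":0,"ty":0,"tz":0,"rx":0,"ry":0,"rz":0,"gripper":65},{"tx":0,"ty":0,"tz":0,"rx":0,"ry":0,"rz":0,"gripper":20},{"tx":0,"ty":0,"tz":0,"rx":0,"ry":0,"rz":0,"gripper":20},{"tx":0,"ty":0,"tz":0,"rx":0,"ry":0,"rz":0,"gripper":20},{"tx":0,"ty":0,"tz":0,"rx":0,"ry":0,"rz":0,"gripper":20},{"tx":0,"ty":0,"tz":0,"rx":0,"ry":0,"rz":0,"gripper":20},{"tx":0,"ty":0,"tz":0,"rx":0,"ry":0,"rz":0,"gripper":20}]'

```text
time: 37.05
tcp_pos: [0.4798, -0.2611, 0.0793]
tcp_rot: [3.14, -0.0, 0.003]
ft_force: [-0.6, 1.9, 6.8]
width: 0.408
grip_force: 59.6
```

```bash
python3 - <<'E'
from h import *
d=snap('top');f=cv2.cvtColor(d['frame'],cv2.COLOR_BGR2HSV)
m=cv2.inRange(f,(50,80,80),(90,255,255));k=np.zeros_like(m);cv2.circle(k,(138,219),14,255,-1)
print(plane(d,cen(m&k),.045),(m&k).sum()/255, r.sense()['tcp_pos'])
E
```

```text
[[0.49555929 0.27556269 0.045     ]] 293.0 [ 0.4798782  -0.26109276  0.07930253]
```

Call:
drive_tool --motion '[{"tx":0,"ty":0,"tz":0.4,"rx":0,"ry":0,"rz":0,"gripper":20},{"tx":0,"ty":0,"tz":0.9,"rx":0,"ry":0,"rz":0,"gripper":20},{"tx":0,"ty":0,"tz":0.9,"rx":0,"ry":0,"rz":0,"gripper":20},{"tx":0,"ty":0,"tz":0.9,"rx":0,"ry":0,"rz":0,"gripper":20},{"tx":0,"ty":0,"tz":0.6,"rx":0,"ry":0,"rz":0,"gripper":20},{"tx":0,"ty":0,"tz":0.3,"rx":0,"ry":0,"rz":0,"gripper":20},{"tx":0,"ty":0.4,"tz":0,"rx":0,"ry":0,"rz":0,"gripper":20},{"tx":0,"ty":0.8,"tz":0,"rx":0,"ry":0,"rz":0,"gripper":20},{"tx":0,"ty":0.9,"tz":0,"rx":0,"ry":0,"rz":0,"gripper":20},{"tx":0,"ty":0.9,"tz":0,"rx":0,"ry":0,"rz":0,"gripper":20},{"tx":0,"ty":0.9,"tz":0,"rx":0,"ry":0,"rz":0,"gripper":20},{"tx":0,"ty":0.9,"tz":0,"rx":0,"ry":0,"rz":0,"gripper":20},{"tx":0,"ty":0.9,"tz":0,"rx":0,"ry":0,"rz":0,"gripper":20},{"tx":0,"ty":0.9,"tz":0,"rx":0,"ry":0,"rz":0,"gripper":20},{"tx":0,"ty":0.9,"tz":0,"rx":0,"ry":0,"rz":0,"gripper":20},{"tx":0,"ty":0.7,"tz":0,"rx":0,"ry":0,"rz":0,"gripper":20},{"tx":0,"ty":0.4,"tz":0,"rx":0,"ry":0,"rz":0,"gripper":20},{"tx":0,"ty":0,"tz":0,"rx":0,"ry":0,"rz":0,"gripper":20},{"tx":0,"ty":0,"tz":0,"rx":0,"ry":0,"rz":0,"gripper":20},{"tx":0,"ty":0,"tz":0,"rx":0,"ry":0,"rz":0,"gripper":20}]'

```text
time: 39.1
tcp_pos: [0.4787, -0.0041, 0.1977]
tcp_rot: [3.141, -0.003, -0.001]
ft_force: [-0.1, 0.3, -1.3]
width: 0.408
grip_force: 59.9
```

```bash
python3 - <<'E'
from h import *
D=[snap(n) for n in V];E=[];M=[]
for d,n in zip(D,V):
    o=[q for q in r.regions_of(n,'figure_blue')];c=proj(d,[.479,-.003,.17])[0]
    q=min(o,key=lambda q:np.hypot(*(cen(q['pixels'])-c)));print(n,c,q['box'],q['score']);E.append(d);M.append(q['pixels'])
    print(fit([d],[q['pixels']],[.479,-.003,.124],FIG))
print(fit(E,M,[.479,-.003,.124],FIG,True),r.sense()['tcp_pos'])
E
```

```text
scene [327.90171803 187.65504529] [311.6, 142.3, 33.4, 76.4] 0.58
(array([ 0.47499519, -0.00167594]), np.float64(0.2811320650867708))
top [312.8266577  221.86078103] [183.5, 222.7, 42.2, 36.0] 0.91
(array([ 0.479, -0.003]), np.float64(1.0))
(array([0.43061166, 0.0318798 , 0.06702886]), np.float64(0.6072785362097498)) [ 0.47890733 -0.00357801  0.19795682]
```

Call:
drive_tool --motion '[{"tx":-0.03,"ty":0.02,"tz":-0.6,"rx":0,"ry":0,"rz":0,"gripper":20},{"tx":0,"ty":0,"tz":-0.8,"rx":0,"ry":0,"rz":0,"gripper":20},{"tx":0,"ty":0,"tz":-0.8,"rx":0,"ry":0,"rz":0,"gripper":20},{"tx":0,"ty":0,"tz":-0.6,"rx":0,"ry":0,"rz":0,"gripper":20},{"tx":0,"ty":0,"tz":-0.35,"rx":0,"ry":0,"rz":0,"gripper":20},{"tx":0,"ty":0,"tz":-0.15,"rx":0,"ry":0,"rz":0,"gripper":20},{"tx":0,"ty":0,"tz":-0.1,"rx":0,"ry":0,"rz":0,"gripper":20},{"tx":0,"ty":0,"tz":-0.05,"rx":0,"ry":0,"rz":0,"gripper":20},{"tx":0,"ty":0,"tz":0,"rx":0,"ry":0,"rz":0,"gripper":20},{"tx":0,"ty":0,"tz":0,"rx":0,"ry":0,"rz":0,"gripper":20}]'

```text
time: 40.3
tcp_pos: [0.4785, -0.0022, 0.0951]
tcp_rot: [3.141, -0.0, 0.002]
ft_force: [0.8, -0.3, -1.2]
width: 0.408
grip_force: 59.9
```

Call:
drive_tool --motion '[{"tx":0,"ty":0,"tz":-0.05,"rx":0,"ry":0,"rz":0,"gripper":20},{"tx":0,"ty":0,"tz":-0.02,"rx":0,"ry":0,"rz":0,"gripper":20},{"tx":0,"ty":0,"tz":0,"rx":0,"ry":0,"rz":0,"gripper":42},{"tx":0,"ty":0,"tz":0,"rx":0,"ry":0,"rz":0,"gripper":50},{"tx":0,"ty":0,"tz":0,"rx":0,"ry":0,"rz":0,"gripper":65},{"tx":0,"ty":0,"tz":0,"rx":0,"ry":0,"rz":0,"gripper":65},{"tx":0,"ty":0,"tz":0,"rx":0,"ry":0,"rz":0,"gripper":65},{"tx":0,"ty":0,"tz":0.5,"rx":0,"ry":0,"rz":0,"gripper":65},{"tx":0,"ty":0,"tz":1,"rx":0,"ry":0,"rz":0,"gripper":65},{"tx":0,"ty":0,"tz":1,"rx":0,"ry":0,"rz":0,"gripper":65},{"tx":0,"ty":0,"tz":1,"rx":0,"ry":0,"rz":0,"gripper":65},{"tx":0,"ty":0,"tz":1,"rx":0,"ry":0,"rz":0,"gripper":65},{"tx":0.3,"ty":-0.5,"tz":0.5,"rx":0,"ry":0,"rz":0,"gripper":65},{"tx":0.65,"ty":-0.95,"tz":0,"rx":0,"ry":0,"rz":0,"gripper":65},{"tx":0.65,"ty":-0.95,"tz":0,"rx":0,"ry":0,"rz":0,"gripper":65},{"tx":0.65,"ty":-0.95,"tz":0,"rx":0,"ry":0,"rz":0,"gripper":65},{"tx":0.65,"ty":-0.95,"tz":0,"rx":0,"ry":0,"rz":0,"gripper":65},{"tx":0.65,"ty":-0.95,"tz":0,"rx":0,"ry":0,"rz":0,"gripper":65},{"tx":0.65,"ty":-0.95,"tz":0,"rx":0,"ry":0,"rz":0,"gripper":65},{"tx":0.65,"ty":-0.95,"tz":0,"rx":0,"ry":0,"rz":0,"gripper":65}]'

```text
time: 42.3
tcp_pos: [0.624, -0.2179, 0.242]
tcp_rot: [-3.141, 0.0, 0.001]
ft_force: [0.3, -0.5, -0.4]
width: 0.764
grip_force: 0.0
```

```bash
python3 - <<'E'
from h import *
D=[snap(n,'5') for n in V]
cv2.imwrite('pics/crop5.png',np.hstack([cv2.resize(D[0]['frame'][120:420,150:450],(400,400)),cv2.resize(D[1]['frame'][80:280,240:440],(400,400))]))
print(r.sense()['tcp_pos'])
for n,d in zip(V,D):
    c=proj(d,[.479,-.003,.08])[0]
    for q in r.regions_of(n,'figure_blue'):
        if np.hypot(*(cen(q['pixels'])-c))<25: print(n,q['score'],fit([d],[q['pixels']],[.479,-.003,.019],FIG))
E
```

```text
[ 0.62419899 -0.22204526  0.24115263]
scene 0.77 (array([ 0.4769771 , -0.00061222]), np.float64(0.1080814036510035))
top 0.74 (array([ 0.47688402, -0.00257921]), np.float64(0.06089861337753222))
```

View pics/crop5.png

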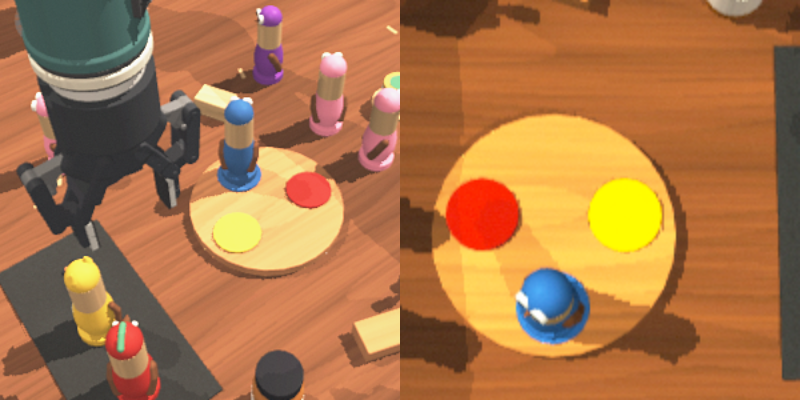

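Blue stands centred on its pad (crop (240,180) and (547,310)), fitted at (0.477,-0.002). Next is red.

Call:
drive_tool --motion '[{"tx":0.5,"ty":-0.8,"tz":0,"rx":0,"ry":0,"rz":0,"gripper":65},{"tx":0.32,"ty":-0.43,"tz":0,"rx":0,"ry":0,"rz":0,"gripper":65},{"tx":0,"ty":0,"tz":0,"rx":0,"ry":0,"rz":0,"gripper":65},{"tx":0,"ty":0,"tz":-0.8,"rx":0,"ry":0,"rz":0,"gripper":65},{"tx":0,"ty":0,"tz":-0.9,"rx":0,"ry":0,"rz":0,"gripper":65},{"tx":0,"ty":0,"tz":-0.9,"rx":0,"ry":0,"rz":0,"gripper":65},{"tx":0,"ty":0,"tz":-0.9,"rx":0,"ry":0,"rz":0,"gripper":65},{"tx":0,"ty":0,"tz":-0.9,"rx":0,"ry":0,"rz":0,"gripper":65},{"tx":0,"ty":0,"tz":-0.7,"rx":0,"ry":0,"rz":0,"gripper":65},{"tx":0,"ty":0,"tz":-0.3,"rx":0,"ry":0,"rz":0,"gripper":65},{"tx":0,"ty":0,"tz":0,"rx":0,"ry":0,"rz":0,"gripper":65},{"tx":0,"ty":0,"tz":0,"rx":0,"ry":0,"rz":0,"gripper":20},{"tx":0,"ty":0,"tz":0,"rx":0,"ry":0,"rz":0,"gripper":20},{"tx":0,"ty":0,"tz":0,"rx":0,"ry":0,"rz":0,"gripper":20},{"tx":0,"ty":0,"tz":0,"rx":0,"ry":0,"rz":0,"gripper":20},{"tx":0,"ty":0,"tz":0,"rx":0,"ry":0,"rz":0,"gripper":20},{"tx":0,"ty":0,"tz":0,"rx":0,"ry":0,"rz":0,"gripper":20}]'

```text
time: 44.2
tcp_pos: [0.6492, -0.2539, 0.0822]
tcp_rot: [3.141, -0.001, 0.004]
ft_force: [-0.3, -0.3, 6.4]
width: 0.405
grip_force: 59.4
```

Call:
drive_tool --motion '[{"tx":0,"ty":0,"tz":0.4,"rx":0,"ry":0,"rz":0,"gripper":20},{"tx":0,"ty":0,"tz":0.9,"rx":0,"ry":0,"rz":0,"gripper":20},{"tx":0,"ty":0,"tz":0.9,"rx":0,"ry":0,"rz":0,"gripper":20},{"tx":0,"ty":0,"tz":0.9,"rx":0,"ry":0,"rz":0,"gripper":20},{"tx":0,"ty":0,"tz":0.9,"rx":0,"ry":0,"rz":0,"gripper":20},{"tx":0,"ty":0,"tz":0.9,"rx":0,"ry":0,"rz":0,"gripper":20},{"tx":0,"ty":0,"tz":0.6,"rx":0,"ry":0,"rz":0,"gripper":20},{"tx":-0.1,"ty":0.4,"tz":0,"rx":0,"ry":0,"rz":0,"gripper":20},{"tx":-0.3,"ty":0.9,"tz":0,"rx":0,"ry":0,"rz":0,"gripper":20},{"tx":-0.3,"ty":0.95,"tz":0,"rx":0,"ry":0,"rz":0,"gripper":20},{"tx":-0.3,"ty":0.95,"tz":0,"rx":0,"ry":0,"rz":0,"gripper":20},{"tx":-0.3,"ty":0.95,"tz":0,"rx":0,"ry":0,"rz":0,"gripper":20},{"tx":-0.3,"ty":0.95,"tz":0,"rx":0,"ry":0,"rz":0,"gripper":20},{"tx":-0.3,"ty":0.95,"tz":0,"rx":0,"ry":0,"rz":0,"gripper":20},{"tx":-0.3,"ty":0.95,"tz":0,"rx":0,"ry":0,"rz":0,"gripper":20},{"tx":-0.3,"ty":0.95,"tz":0,"rx":0,"ry":0,"rz":0,"gripper":20},{"tx":-0.3,"ty":0.95,"tz":0,"rx":0,"ry":0,"rz":0,"gripper":20},{"tx":-0.2,"ty":0.7,"tz":0,"rx":0,"ry":0,"rz":0,"gripper":20},{"tx":-0.1,"ty":0.45,"tz":0,"rx":0,"ry":0,"rz":0,"gripper":20},{"tx":0,"ty":0,"tz":0,"rx":0,"ry":0,"rz":0,"gripper":20}]'

```text
time: 46.2
tcp_pos: [0.5539, 0.0505, 0.2448]
tcp_rot: [-3.141, -0.006, 0.002]
ft_force: [-0.0, -0.0, -2.2]
width: 0.41
grip_force: 59.7
```

Call:
drive_tool --motion '[{"tx":0,"ty":0,"tz":0,"rx":0,"ry":0,"rz":0,"gripper":20},{"tx":0,"ty":0,"tz":0,"rx":0,"ry":0,"rz":0,"gripper":20},{"tx":0,"ty":0,"tz":0,"rx":0,"ry":0,"rz":0,"gripper":20}]'

```text
time: 46.5
tcp_pos: [0.5553, 0.0465, 0.2452]
tcp_rot: [3.141, -0.004, -0.0]
ft_force: [0.2, 1.1, -0.3]
width: 0.409
grip_force: 59.7
```

Call:
drive_tool --motion '[{"tx":-0.04,"ty":0.2,"tz":-0.3,"rx":0,"ry":0,"rz":0,"gripper":20},{"tx":0,"ty":0.09,"tz":-0.8,"rx":0,"ry":0,"rz":0,"gripper":20},{"tx":0,"ty":0,"tz":-0.9,"rx":0,"ry":0,"rz":0,"gripper":20},{"tx":0,"ty":0,"tz":-0.9,"rx":0,"ry":0,"rz":0,"gripper":20},{"tx":0,"ty":0,"tz":-0.9,"rx":0,"ry":0,"rz":0,"gripper":20},{"tx":0,"ty":0,"tz":-0.5,"rx":0,"ry":0,"rz":0,"gripper":20},{"tx":0,"ty":0,"tz":-0.3,"rx":0,"ry":0,"rz":0,"gripper":20},{"tx":0,"ty":0,"tz":-0.15,"rx":0,"ry":0,"rz":0,"gripper":20},{"tx":0,"ty":0,"tz":-0.1,"rx":0,"ry":0,"rz":0,"gripper":20},{"tx":0,"ty":0,"tz":0,"rx":0,"ry":0,"rz":0,"gripper":20},{"tx":0,"ty":0,"tz":0,"rx":0,"ry":0,"rz":0,"gripper":20},{"tx":0,"ty":0,"tz":0,"rx":0,"ry":0,"rz":0,"gripper":20}]'

```text
time: 47.7
tcp_pos: [0.5544, 0.0567, 0.1006]
tcp_rot: [-3.142, 0.0, -0.002]
ft_force: [-0.4, 0.4, -1.6]
width: 0.407
grip_force: 59.8
```

Call:
drive_tool --motion '[{"tx":0,"ty":-0.03,"tz":-0.08,"rx":0,"ry":0,"rz":0,"gripper":20},{"tx":0,"ty":0,"tz":-0.04,"rx":0,"ry":0,"rz":0,"gripper":20},{"tx":0,"ty":0,"tz":0,"rx":0,"ry":0,"rz":0,"gripper":20},{"tx":0,"ty":0,"tz":0,"rx":0,"ry":0,"rz":0,"gripper":20}]'

```text
time: 48.1
tcp_pos: [0.5546, 0.0555, 0.0971]
tcp_rot: [3.141, -0.001, 0.002]
ft_force: [-1.3, -1.6, 5.7]
width: 0.409
grip_force: 60.3
```

Contact. I release, lift and go toward yellow.

Call:
drive_tool --motion '[{"tx":0,"ty":0,"tz":0,"rx":0,"ry":0,"rz":0,"gripper":42},{"tx":0,"ty":0,"tz":0,"rx":0,"ry":0,"rz":0,"gripper":50},{"tx":0,"ty":0,"tz":0,"rx":0,"ry":0,"rz":0,"gripper":65},{"tx":0,"ty":0,"tz":0,"rx":0,"ry":0,"rz":0,"gripper":65},{"tx":0,"ty":0,"tz":0,"rx":0,"ry":0,"rz":0,"gripper":65},{"tx":0,"ty":0,"tz":0.5,"rx":0,"ry":0,"rz":0,"gripper":65},{"tx":0,"ty":0,"tz":1,"rx":0,"ry":0,"rz":0,"gripper":65},{"tx":0,"ty":0,"tz":1,"rx":0,"ry":0,"rz":0,"gripper":65},{"tx":0,"ty":0,"tz":1,"rx":0,"ry":0,"rz":0,"gripper":65},{"tx":0,"ty":0,"tz":1,"rx":0,"ry":0,"rz":0,"gripper":65},{"tx":0,"ty":-0.6,"tz":0.4,"rx":0,"ry":0,"rz":0,"gripper":65},{"tx":0.03,"ty":-1,"tz":0,"rx":0,"ry":0,"rz":0,"gripper":65},{"tx":0.03,"ty":-1,"tz":0,"rx":0,"ry":0,"rz":0,"gripper":65},{"tx":0.03,"ty":-1,"tz":0,"rx":0,"ry":0,"rz":0,"gripper":65},{"tx":0.03,"ty":-1,"tz":0,"rx":0,"ry":0,"rz":0,"gripper":65},{"tx":0.03,"ty":-1,"tz":0,"rx":0,"ry":0,"rz":0,"gripper":65},{"tx":0.03,"ty":-1,"tz":0,"rx":0,"ry":0,"rz":0,"gripper":65},{"tx":0.03,"ty":-1,"tz":0,"rx":0,"ry":0,"rz":0,"gripper":65},{"tx":0.03,"ty":-1,"tz":0,"rx":0,"ry":0,"rz":0,"gripper":65},{"tx":0.03,"ty":-1,"tz":0,"rx":0,"ry":0,"rz":0,"gripper":65}]'

```text
time: 50.1
tcp_pos: [0.562, -0.2334, 0.2446]
tcp_rot: [3.141, -0.0, 0.002]
ft_force: [0.6, -0.0, 0.0]
width: 0.762
grip_force: 0.0
```

```bash
python3 - <<'E'
from h import *
D=[snap(n,'6') for n in V]
cv2.imwrite('pics/crop6.png',np.hstack([cv2.resize(D[0]['frame'][120:420,150:450],(400,400)),cv2.resize(D[1]['frame'][80:280,240:440],(400,400))]))
print(r.sense()['tcp_pos'])
for n,d in zip(V,D):
  for l,p in(('figure_red',[.554,.055,.019]),('figure_yellow',[.5625,-.259,.004])):
    c=proj(d,[p[0],p[1],.07])[0]
    for q in r.regions_of(n,l):
        if np.hypot(*(cen(q['pixels'])-c))<25: print(n,l,q['score'],fit([d],[q['pixels']],p,FIG))
E
```

```text
[ 0.5610801  -0.23788521  0.24422924]
scene figure_red 0.96 (array([0.55274181, 0.05563215]), np.float64(0.13797348334845694))
scene figure_yellow 0.63 (array([ 0.5620092 , -0.25734573]), np.float64(0.09960579864743291))
top figure_red 0.79 (array([0.55366884, 0.05291864]), np.float64(0.08038333190724734))
top figure_yellow 0.9 (array([ 0.56164552, -0.25914213]), np.float64(0.1235610130468151))
```

View pics/crop6.png

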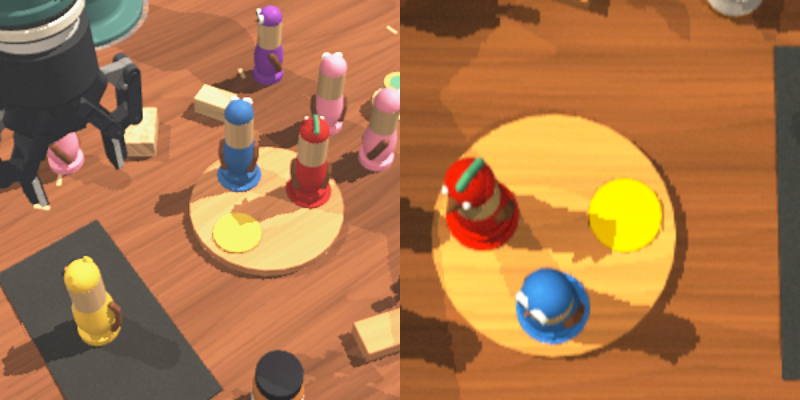

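Red and blue stand upright on their pads, red fitted at (0.553,0.054). Yellow is at (0.562,-0.258).

Call:
drive_tool --motion '[{"tx":0.03,"ty":-0.5,"tz":0,"rx":0,"ry":0,"rz":0,"gripper":65},{"tx":0,"ty":-0.2,"tz":0,"rx":0,"ry":0,"rz":0,"gripper":65},{"tx":0,"ty":0,"tz":0,"rx":0,"ry":0,"rz":0,"gripper":65},{"tx":0,"ty":0,"tz":-0.8,"rx":0,"ry":0,"rz":0,"gripper":65},{"tx":0,"ty":0,"tz":-0.9,"rx":0,"ry":0,"rz":0,"gripper":65},{"tx":0,"ty":0,"tz":-0.9,"rx":0,"ry":0,"rz":0,"gripper":65},{"tx":0,"ty":0,"tz":-0.9,"rx":0,"ry":0,"rz":0,"gripper":65},{"tx":0,"ty":0,"tz":-0.9,"rx":0,"ry":0,"rz":0,"gripper":65},{"tx":0,"ty":0,"tz":-0.7,"rx":0,"ry":0,"rz":0,"gripper":65},{"tx":0,"ty":0,"tz":-0.4,"rx":0,"ry":0,"rz":0,"gripper":65},{"tx":0,"ty":0,"tz":0,"rx":0,"ry":0,"rz":0,"gripper":65},{"tx":0,"ty":0,"tz":0,"rx":0,"ry":0,"rz":0,"gripper":20},{"tx":0,"ty":0,"tz":0,"rx":0,"ry":0,"rz":0,"gripper":20},{"tx":0,"ty":0,"tz":0,"rx":0,"ry":0,"rz":0,"gripper":20},{"tx":0,"ty":0,"tz":0,"rx":0,"ry":0,"rz":0,"gripper":20},{"tx":0,"ty":0,"tz":0,"rx":0,"ry":0,"rz":0,"gripper":20},{"tx":0,"ty":0,"tz":0,"rx":0,"ry":0,"rz":0,"gripper":20}]'

```text
time: 52.1
tcp_pos: [0.5639, -0.2539, 0.0798]
tcp_rot: [3.14, -0.001, 0.004]
ft_force: [-0.6, -1.9, 6.4]
width: 0.412
grip_force: 59.6
```

Call:
drive_tool --motion '[{"tx":0,"ty":0,"tz":0.4,"rx":0,"ry":0,"rz":0,"gripper":20},{"tx":0,"ty":0,"tz":0.8,"rx":0,"ry":0,"rz":0,"gripper":20},{"tx":0,"ty":0,"tz":0.8,"rx":0,"ry":0,"rz":0,"gripper":20},{"tx":0,"ty":0,"tz":0.6,"rx":0,"ry":0,"rz":0,"gripper":20},{"tx":0,"ty":0,"tz":0.4,"rx":0,"ry":0,"rz":0,"gripper":20},{"tx":-0.07,"ty":0.4,"tz":0,"rx":0,"ry":0,"rz":0,"gripper":20},{"tx":-0.05,"ty":0.8,"tz":0,"rx":0,"ry":0,"rz":0,"gripper":20},{"tx":-0.05,"ty":0.9,"tz":0,"rx":0,"ry":0,"rz":0,"gripper":20},{"tx":-0.05,"ty":0.9,"tz":0,"rx":0,"ry":0,"rz":0,"gripper":20},{"tx":-0.05,"ty":0.9,"tz":0,"rx":0,"ry":0,"rz":0,"gripper":20},{"tx":0,"ty":0.9,"tz":0,"rx":0,"ry":0,"rz":0,"gripper":20},{"tx":0,"ty":0.8,"tz":0,"rx":0,"ry":0,"rz":0,"gripper":20},{"tx":0,"ty":0.5,"tz":0,"rx":0,"ry":0,"rz":0,"gripper":20},{"tx":0,"ty":0.3,"tz":0,"rx":0,"ry":0,"rz":0,"gripper":20},{"tx":0,"ty":0,"tz":0,"rx":0,"ry":0,"rz":0,"gripper":20},{"tx":0,"ty":0,"tz":0,"rx":0,"ry":0,"rz":0,"gripper":20},{"tx":0,"ty":0,"tz":0,"rx":0,"ry":0,"rz":0,"gripper":20},{"tx":0,"ty":0,"tz":0,"rx":0,"ry":0,"rz":0,"gripper":20}]'

```text
time: 53.9
tcp_pos: [0.5547, -0.0625, 0.1682]
tcp_rot: [3.141, -0.003, -0.0]
ft_force: [0.2, 0.7, -1.2]
width: 0.409
grip_force: 59.7
```

Call:
drive_tool --motion '[{"tx":0.03,"ty":0.07,"tz":-0.4,"rx":0,"ry":0,"rz":0,"gripper":20},{"tx":0,"ty":0,"tz":-0.7,"rx":0,"ry":0,"rz":0,"gripper":20},{"tx":0,"ty":0,"tz":-0.6,"rx":0,"ry":0,"rz":0,"gripper":20},{"tx":0,"ty":0,"tz":-0.35,"rx":0,"ry":0,"rz":0,"gripper":20},{"tx":0,"ty":0,"tz":-0.2,"rx":0,"ry":0,"rz":0,"gripper":20},{"tx":0,"ty":0,"tz":-0.1,"rx":0,"ry":0,"rz":0,"gripper":20},{"tx":0,"ty":0,"tz":-0.05,"rx":0,"ry":0,"rz":0,"gripper":20},{"tx":0,"ty":0,"tz":0,"rx":0,"ry":0,"rz":0,"gripper":20},{"tx":0,"ty":0,"tz":0,"rx":0,"ry":0,"rz":0,"gripper":20}]'

```text
time: 54.8
tcp_pos: [0.5561, -0.0592, 0.0969]
tcp_rot: [3.141, -0.0, 0.002]
ft_force: [1.0, -0.7, -1.0]
width: 0.406
grip_force: 59.7
```

Call:
drive_tool --motion '[{"tx":0,"ty":-0.03,"tz":-0.06,"rx":0,"ry":0,"rz":0,"gripper":20},{"tx":0,"ty":0,"tz":-0.04,"rx":0,"ry":0,"rz":0,"gripper":20},{"tx":0,"ty":0,"tz":0,"rx":0,"ry":0,"rz":0,"gripper":20},{"tx":0,"ty":0,"tz":0,"rx":0,"ry":0,"rz":0,"gripper":20}]'

```text
time: 55.2
tcp_pos: [0.5566, -0.0603, 0.0947]
tcp_rot: [3.141, -0.001, 0.003]
ft_force: [-1.1, -0.4, 7.2]
width: 0.408
grip_force: 59.8
```

Contact. I release, lift and clear away toward −y.

Call:
drive_tool --motion '[{"tx":0,"ty":0,"tz":0,"rx":0,"ry":0,"rz":0,"gripper":42},{"tx":0,"ty":0,"tz":0,"rx":0,"ry":0,"rz":0,"gripper":50},{"tx":0,"ty":0,"tz":0,"rx":0,"ry":0,"rz":0,"gripper":65},{"tx":0,"ty":0,"tz":0,"rx":0,"ry":0,"rz":0,"gripper":65},{"tx":0,"ty":0,"tz":0,"rx":0,"ry":0,"rz":0,"gripper":65},{"tx":0,"ty":0,"tz":0.5,"rx":0,"ry":0,"rz":0,"gripper":65},{"tx":0,"ty":0,"tz":1,"rx":0,"ry":0,"rz":0,"gripper":65},{"tx":0,"ty":0,"tz":1,"rx":0,"ry":0,"rz":0,"gripper":65},{"tx":0,"ty":0,"tz":1,"rx":0,"ry":0,"rz":0,"gripper":65},{"tx":0,"ty":0,"tz":1,"rx":0,"ry":0,"rz":0,"gripper":65},{"tx":0,"ty":-0.6,"tz":0.4,"rx":0,"ry":0,"rz":0,"gripper":65},{"tx":0,"ty":-1,"tz":0,"rx":0,"ry":0,"rz":0,"gripper":65},{"tx":0,"ty":-1,"tz":0,"rx":0,"ry":0,"rz":0,"gripper":65},{"tx":0,"ty":-1,"tz":0,"rx":0,"ry":0,"rz":0,"gripper":65},{"tx":0,"ty":-1,"tz":0,"rx":0,"ry":0,"rz":0,"gripper":65},{"tx":0,"ty":-1,"tz":0,"rx":0,"ry":0,"rz":0,"gripper":65},{"tx":0,"ty":-1,"tz":0,"rx":0,"ry":0,"rz":0,"gripper":65},{"tx":0,"ty":-0.5,"tz":0,"rx":0,"ry":0,"rz":0,"gripper":65},{"tx":0,"ty":0,"tz":0,"rx":0,"ry":0,"rz":0,"gripper":65}]'

```text
time: 57.1
tcp_pos: [0.5551, -0.2754, 0.2408]
tcp_rot: [3.141, -0.006, 0.0]
ft_force: [-0.4, -0.4, 0.2]
width: 0.76
grip_force: 0.0
```

```bash
python3 - <<'E'
from h import *
D=[snap(n,'7') for n in V]
cv2.imwrite('pics/crop7.png',np.hstack([cv2.resize(D[0]['frame'][120:420,170:470],(400,400)),cv2.resize(D[1]['frame'][100:300,110:410],(400,267)).repeat(1,0) if 0 else cv2.resize(D[1]['frame'][50:350,110:410],(400,400))]))
for n,d in zip(V,D):
  for l,p in(('figure_red',[.554,.055,.019]),('figure_yellow',[.555,-.06,.019]),('figure_blue',[.478,-.003,.019])):
    c=proj(d,[p[0],p[1],.07])[0]
    for q in r.regions_of(n,l):
        if np.hypot(*(cen(q['pixels'])-c))<25: print(n,l,round(q['score'],2),fit([d],[q['pixels']],p,FIG))
E
```

```text
scene figure_red 0.89 (array([0.55271787, 0.05714983]), np.float64(0.14226288002912812))
scene figure_yellow 0.65 (array([ 0.553787  , -0.05983243]), np.float64(0.13433554997455177))
scene figure_blue 0.76 (array([0.47178099, 0.00302534]), np.float64(0.3322220508500717))
top figure_red 0.62 (array([0.55403017, 0.05312773]), np.float64(0.057977397657823726))
top figure_yellow 0.7 (array([ 0.55496258, -0.06249859]), np.float64(0.07545026323081172))
top figure_blue 0.98 (array([ 0.47705073, -0.00255954]), np.float64(0.0725132133349019))
```

View pics/crop7.png

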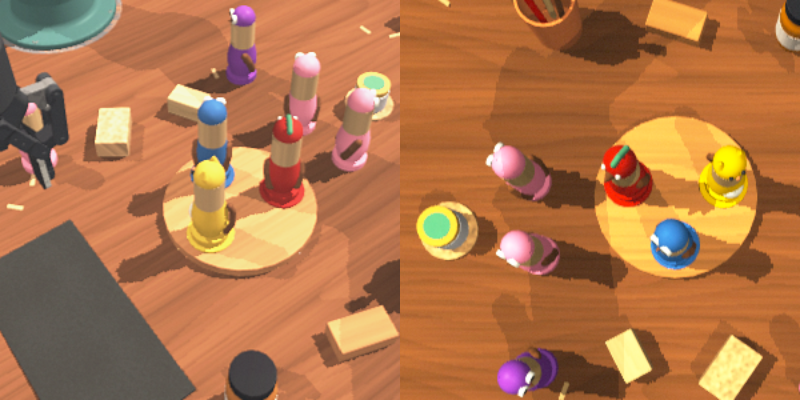

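All three figures stand upright on their own pads, within about 2 mm of the middle, and the tin is on the coaster at crop (437,227). The arm is clear of everything, so I hand in.

```bash
python3 -c "
from bench import r
print(r.finish_job())"
```

```text
the job is handed in; nothing more can be done
None
```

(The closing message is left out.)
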